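# Complete the row of measuring mugs on the display shelf

## Robot

A 6-joint arm with a two-finger parallel gripper is mounted at the origin on the work surface. World frame = base frame: x ahead of the robot, y to its left, z up, the work surface at z = 0. Lengths are in m, angles in rad, forces in N, time in s.
With the tool pointing down it reaches from about 0.4 to 0.825 m from the base axis. Payload 7 kg.
Tool frame: the origin (TCP) lies midway between the tips of the shut fingers; the grasp point (between the pads) lies 19 mm behind it; y points along the fingers, z is the direction in which the jaws open and shut, and the axes are right-handed (so a half turn about y gives the same grasp; the last joint's range is limited). The gripper opens to 88 mm and grips with 3 to 60 N. Pads are 19 mm wide; open, the fingers measure 130 mm over their backs; the gripper's body (78 mm by 193 mm) begins 47 mm behind the grasp point.
Start: joints at [1.598, 0.359, 0.012, 0, -1.224, -0.288], TCP at [0.174, 0.652, 0.227] pointing down, gripper open.
Joint ranges: [-3.07, 3.07], [-1.43, 2.12], [-1.02, 1.25], [-3.03, 1.67], [-3.05, -0], [-3.03, 3.03]. Speed limits (rad/s): [2.39, 2.39, 3.01, 3.14, 3.14, 3.14].

## Interface

Orientations are given as [roll, pitch, yaw] about the fixed x, y, z axes, in that order (R = Rz(yaw) Ry(pitch) Rx(roll)).
In Python, from station import arm gives the robot as it stands.
- The arm moves only by the tool move_arm, never from a script. Its argument "deltas" is a list of rows, each an object with "dp": the shift along the tool's x, y, z in mm, a list of three; "rotation": the turn, a rotation vector about the tool's x, y, z in degrees, a list of three. A call has 1 to 5 rows; each row shifts and turns the pose as measured when the row begins, along the tool's axes as they then stand; what a row does not reach is not made up. A row lasts 1/12 s, in which the tool goes at most 41.7 mm and 7.16 degrees, less where a joint would pass 70% of its speed; a pose out of reach is approached as far as the arm can. A call is refused whole if a number of a shift passes 41.7 or a number of a turn 7.16, either way. A call with a gripper value outside its range is refused whole. "jaw" is the closure in counts, from 0 (fully open) to 255 (shut), set as the call begins (left out, the last holds). The fingers move at their own pace and stop on an object; "squeeze" is the grip in N (left out, the last holds). Time passes only in rows, so rows that do not move let the fingers close. It gives the time, the measured TCP pose, the force and the opening at its end, in the units of the state.
- arm.get_state(): the state, without advancing time (a new reading comes with each control period).
- arm.grab_frame(name): name is "side" or "top" or "wrist"; returns a dict with "pixels" (400x640x3 uint8, red, green, blue), "z_map" (400x640 float32, m along the optical axis (not along the pixel's ray), 0 where there is no reading), "fx", "fy", "cx", "cy" (pixels), "k1" (the pictures are not rectified: a ray, as slopes to the right and down, at radius r is drawn at 1 + k1 r^2 times it, then the intrinsics apply), "cam_to_world" (4x4, takes a point from camera to world coordinates); the wrist camera has in their place "mount" (4x4, takes a point from camera to tool coordinates, whose origin is the TCP and whose axes are the tool frame's). Camera axes: x right, y down, z forward; pixel columns grow to the right and rows downward; lengths in m; the calibration is good to about 2 mm. A picture is of the moment at which its call begins: read the wrist's pose just before it.
- arm.job_done(): hands the job in, once; it reports no verdict.
The state is a dict: "t": time; "q": joint angles; "qd": joint speeds; "joint_efforts": joint torques, N m; "eef_pos": TCP position; "ee_rot": TCP orientation; "force": force on the tool from outside, world axes, zero at the start; "moment": the same for the moment, N m; "width": finger opening in m.
Only numpy, scipy, OpenCV 4.12 (cv2) and the standard library are available. Lean on these libraries where they do the work, as an engineer would, in place of code of your own. Each camera call takes 0.05 s, during which the arm holds its last target.

## Task

The big jug already stands at one end of the display shelf: finish the row by standing the four loose aluminium mugs on the four rubber mats in order of size, the largest next to the jug and the smallest farthest from it. Set each upright in the middle of its mat with its handle pointing out over its price ticket at the front of the shelf. Leave the jug and the nest of cake tins where they stand, and let go of everything.

Things in the scene. Friction and masses are not known exactly. Their poses are not given: they have to be found in the camera images.
- mug_1_mid (a point): The smallest of four loose, bare aluminium measuring mugs: straight-sided, open at the top, 40 mm outside diameter, 44 mm high, standing on the bench, with one strap handle about 6 mm thick reaching 20 mm out from the wall. The point is on the mug's axis, half-way up (22 mm above its underside). Its z axis points up the mug, its -x axis points to the handle.
- mug_2_mid (a point): The second smallest of four loose, bare aluminium measuring mugs: straight-sided, open at the top, 48 mm outside diameter, 58 mm high, standing on the bench, with one strap handle about 6 mm thick reaching 23 mm out from the wall. The point is on the mug's axis, half-way up (29 mm above its underside). Its z axis points up the mug, its -x axis points to the handle.
- mug_3_mid (a point): The second largest of four loose, bare aluminium measuring mugs: straight-sided, open at the top, 56 mm outside diameter, 74 mm high, standing on the bench, with one strap handle about 6 mm thick reaching 26 mm out from the wall. The point is on the mug's axis, half-way up (37 mm above its underside). Its z axis points up the mug, its -x axis points to the handle.
- mug_4_mid (a point): The largest of four loose, bare aluminium measuring mugs: straight-sided, open at the top, 64 mm outside diameter, 92 mm high, standing on the bench, with one strap handle about 6 mm thick reaching 29 mm out from the wall. The point is on the mug's axis, half-way up (46 mm above its underside). Its z axis points up the mug, its -x axis points to the handle.
- place_1: Place 1 of 4 along the low grey-blue steel shelf, counted from its left (+y) end, about 108 mm apart: dark rubber mat 90 x 90 mm with a white blank price ticket in a sloping clip at the shelf's front edge. Origin: at the ticket's upper edge, level with the mat's top, 48 mm above the bench; the mat's centre is 70 mm along +x. -x points out of the shelf's front, y along the shelf, z up. Fixed.
- place_2: Place 2 of 4 along the low grey-blue steel shelf, counted from its left (+y) end, about 108 mm apart: dark rubber mat 90 x 90 mm with a white blank price ticket in a sloping clip at the shelf's front edge. Origin: at the ticket's upper edge, level with the mat's top, 48 mm above the bench; the mat's centre is 70 mm along +x. -x points out of the shelf's front, y along the shelf, z up. Fixed.
- place_3: Place 3 of 4 along the low grey-blue steel shelf, counted from its left (+y) end, about 108 mm apart: dark rubber mat 90 x 90 mm with a white blank price ticket in a sloping clip at the shelf's front edge. Origin: at the ticket's upper edge, level with the mat's top, 48 mm above the bench; the mat's centre is 70 mm along +x. -x points out of the shelf's front, y along the shelf, z up. Fixed.
- place_4: Place 4 of 4 along the low grey-blue steel shelf, counted from its left (+y) end, about 108 mm apart: dark rubber mat 90 x 90 mm with a white blank price ticket in a sloping clip at the shelf's front edge. Origin: at the ticket's upper edge, level with the mat's top, 48 mm above the bench; the mat's centre is 70 mm along +x. -x points out of the shelf's front, y along the shelf, z up. Fixed.
- jug: Big aluminium jug of the same kind, 100 mm diameter, 115 mm high, already standing at one end of the shelf (left or right) beside the row of mats; its axis is about 163 mm from the centre of the nearest mat. Origin: centre of its underside, 45 mm above the bench. Loose; not to be moved.
- tins: Nest of dark round cake tins, 100 mm across and 54 mm high, standing at the other end of the shelf. Origin: centre of its underside, 45 mm above the bench. Loose; not to be moved.
Mind the look-alikes: they are no part of the job. Leave any red look-alike of the part that bears mug_2_mid alone.

How it is judged:
By the outcome, as a careful person would: the job done as asked, in the order asked, and still so for the second after the job is handed in, with the robot touching nothing.
It also fails if it takes over 115 s, if anything falls off the work surface, if the arm or the gripper's body presses on something with over 40 N, if the wrist force passes 120 N, or if a joint passes its speed limit or range.

## Working session

There is one attempt and no reset: what is moved stays moved. The work goes in short steps, Python scripts to look and compute and a tool call to move; the robot and the scene stay as the last step left them, time stands still between calls to the robot, and variables do not carry over. Pictures are saved under pics/ and viewed, and the job is handed in when it is done.

Besides the shell and the picture viewer there is one more tool, called by a JSON object that holds its "name" and its "arguments", one argument or row to a line. move_arm: Moves the arm, as the interface text tells. Its arguments: {"type":"object","properties":{"deltas":{"type":"array","items":{"type":"object","properties":{"dp":{"type":"array","items":{"type":"number"}},"rotation":{"type":"array","items":{"type":"number"}}}}},"jaw":{"type":"number"},"squeeze":{"type":"number"}},"required":["deltas"]}

```bash
mkdir -p pics; ls
cat > h.py <<'E'
import numpy as np,cv2
from scipy.spatial.transform import Rotation as R
from station import arm
def pose():
    s=arm.get_state(); T=np.eye(4); T[:3,:3]=R.from_euler('xyz',s['ee_rot']).as_matrix(); T[:3,3]=s['eef_pos']; return T
def grab(name,save=None):
    T=pose(); f=arm.grab_frame(name)
    f['T']=f['cam_to_world'] if name!='wrist' else T@np.array(f['mount'])
    f['T']=np.array(f['T'])
    if save: cv2.imwrite('pics/'+save,f['pixels'][:,:,::-1]); np.savez('pics/'+save+'.npz',**f)
    return f
def cloud(f):
    h,w=f['z_map'].shape
    u,v=np.meshgrid(np.arange(w),np.arange(h))
    K=np.array([[f['fx'],0,f['cx']],[0,f['fy'],f['cy']],[0,0,1]],float)
    x=(u-f['cx'])/f['fx']; y=(v-f['cy'])/f['fy']
    a,b=x.copy(),y.copy()
    for _ in range(10):
        s=1+f['k1']*(a*a+b*b); a=x/s;b=y/s
    z=f['z_map']; P=np.stack([a*z,b*z,z],-1)
    return P@f['T'][:3,:3].T+f['T'][:3,3]
E
python3 - <<'E'
from h import *
print(arm.get_state())
for n in ['side','top','wrist']:
    f=grab(n,n+'0.png'); print(n,f['fx'],f['k1'],f['T'].round(3).tolist())
E
```

```text
pics
{'t': 0.0, 'q': array([ 1.59807386e+00,  3.59388842e-01,  1.10445199e-02, -3.50747419e-04,
       -1.22411867e+00, -2.88092503e-01]), 'qd': array([ 0.00192805, -0.00143914, -0.00077106,  0.00096672,  0.00114625,
        0.00076463]), 'joint_efforts': array([-1.19388413e-03, -5.82722390e+01,  2.93061054e+01,  6.99684530e+00,
        7.01167941e-03, -1.68958773e-04]), 'eef_pos': array([0.17396614, 0.65167401, 0.22561509]), 'ee_rot': array([-1.56910466e+00,  1.57451467e-04,  2.88065837e+00]), 'force': array([-0.52902233,  0.10298388, -0.02590619]), 'moment': array([ 0.0382571 ,  0.04114593, -0.05714548]), 'width': 0.08732169193778386}
side 442.9638894573827 -0.10092395551450248 [[-0.998, -0.053, 0.02, 0.461], [-0.053, 0.735, -0.675, 0.744], [0.021, -0.675, -0.737, 0.89], [0.0, 0.0, 0.0, 1.0]]
top 419.4334218608637 -0.04281291885834775 [[0.019, -0.998, 0.063, 0.438], [-1.0, -0.018, 0.011, 0.012], [-0.01, -0.063, -0.998, 1.098], [0.0, 0.0, 0.0, 1.0]]
wrist 285.10420128223166 -0.00790804865416502 [[-0.258, -0.921, -0.291, 0.254], [-0.966, 0.246, 0.076, 0.63], [0.002, 0.301, -0.954, 0.384], [0.0, 0.0, 0.0, 1.0]]
```

View pics/top0.png

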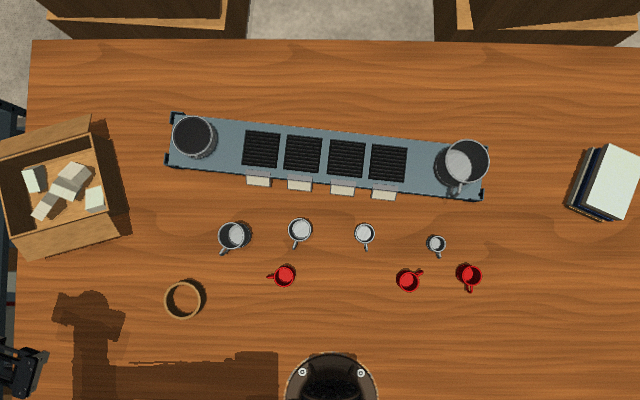

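View pics/side0.png

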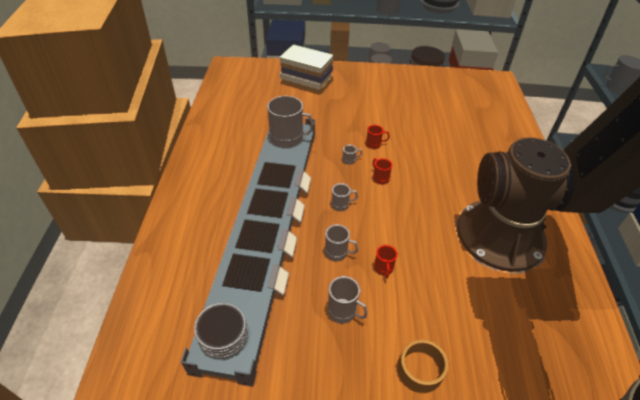

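View pics/wrist0.png

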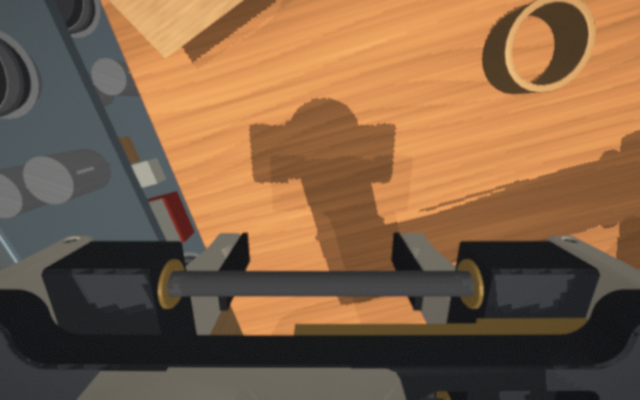

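The top view (up is +x, left is +y) shows the jug at the right end (462,162), so mug_4 goes to place_4 and mug_1 to place_1. The aluminium mugs are at (234,236), (300,231), (364,234) and (436,243), with the red look-alikes nearer the robot. Next I'll measure.

```bash
cat > m.py <<'E'
from h import *
from scipy.optimize import least_squares
def circ(p):
    r=least_squares(lambda c:np.hypot(p[:,0]-c[0],p[:,1]-c[1])-c[2],[*p.mean(0),.03],loss='soft_l1',f_scale=.001).x
    return r
def load(n): return dict(np.load('pics/'+n+'.npz'))
E
python3 - <<'E'
from m import *
for n in ['top0.png','side0.png']:
    f=load(n);C=cloud(f);px=f['pixels'].astype(int)
    ok=f['z_map']>0
    print(n,'bench z',np.median(C[ok&(abs(C[...,2])<.02)][:,2]))
    sat=px.max(-1)-px.min(-1)
    m=ok&(C[...,2]>.015)&(C[...,0]>.3)&(C[...,0]<.54)&(abs(C[...,1]-.05)<.35)&(C[...,2]<.2)
    k,l,st,ce=cv2.connectedComponentsWithStats(m.astype(np.uint8))
    for i in range(1,k):
        if st[i,4]<60: continue
        P=C[l==i];h=np.percentile(P[:,2],97)
        q=P[P[:,2]>h-.006]
        print(i,ce[i].round(),st[i,4],'h',h.round(4),'circ',circ(q[:,:2]).round(4),'mean',P.mean(0).round(3),'farthest -x',P[P[:,0].argmin()].round(3),'col',px[l==i].mean(0).round())
E
python3 - <<'E'
import cv2
a=cv2.imread('pics/top0.png')
cv2.imwrite('pics/c1.png',cv2.resize(a[205:300,200:490],None,fx=2.75,fy=2.75,interpolation=cv2.INTER_CUBIC))
cv2.imwrite('pics/c2.png',cv2.resize(a[105:210,155:495],None,fx=2.35,fy=2.35,interpolation=cv2.INTER_CUBIC))
E
```

```text
top0.png bench z 0.0011810028708323372
1 [412. 193.] 558 h 0.1446 circ [ 0.5316 -0.2817  0.0049] mean [ 0.531 -0.194  0.048] farthest -x [ 0.516 -0.146  0.024] col [127. 130. 122.]
3 [343. 192.] 126 h 0.0364 circ [-96.7      3.4655  97.2989] mean [ 0.533 -0.021  0.029] farthest -x [ 0.526 -0.033  0.023] col [183. 176. 154.]
4 [297. 231.] 214 h 0.0792 circ [0.4367 0.0852 0.0268] mean [0.431 0.09  0.06 ] farthest -x [0.386 0.1   0.034] col [105. 105. 101.]
5 [231. 236.] 503 h 0.096 circ [0.4192 0.248  0.0309] mean [0.415 0.253 0.065] farthest -x [0.368 0.279 0.048] col [77. 77. 74.]
6 [365. 235.] 170 h 0.0623 circ [ 0.4306 -0.0758  0.0228] mean [ 0.425 -0.078  0.049] farthest -x [ 0.385 -0.082  0.036] col [110. 111. 108.]
7 [437. 245.] 171 h 0.0479 circ [ 0.407  -0.2602  0.019 ] mean [ 0.403 -0.262  0.036] farthest -x [ 0.369 -0.268  0.02 ] col [100.  99.  94.]
8 [281. 275.] 178 h 0.0623 circ [0.32   0.1225 0.0226] mean [0.322 0.128 0.046] farthest -x [0.3   0.131 0.032] col [121.  21.  18.]
9 [410. 277.] 197 h 0.0624 circ [ 0.313  -0.1865  0.023 ] mean [ 0.323 -0.191  0.043] farthest 
[... 638 characters left out ...]
124.  36.  16.]
5 [341. 195.] 426 h 0.0609 circ [ 0.4283 -0.0737  0.0227] mean [ 0.425 -0.073  0.04 ] farthest -x [ 0.382 -0.081  0.034] col [105.  87.  74.]
6 [299. 210.] 129 h 0.0401 circ [-66.4945   1.2567  67.0443] mean [ 0.532 -0.018  0.03 ] farthest -x [ 0.524 -0.039  0.022] col [216. 199. 168.]
7 [338. 241.] 759 h 0.0762 circ [0.4341 0.087  0.0266] mean [0.43  0.089 0.05 ] farthest -x [0.383 0.104 0.037] col [102.  84.  73.]
9 [384. 259.] 436 h 0.0603 circ [0.3168 0.1243 0.0228] mean [0.32  0.128 0.04 ] farthest -x [0.3   0.107 0.06 ] col [131.  35.  15.]
10 [344. 299.] 1223 h 0.0939 circ [0.4166 0.2501 0.0309] mean [0.413 0.253 0.06 ] farthest -x [0.365 0.281 0.058] col [99. 82. 71.]
```

View pics/c1.png

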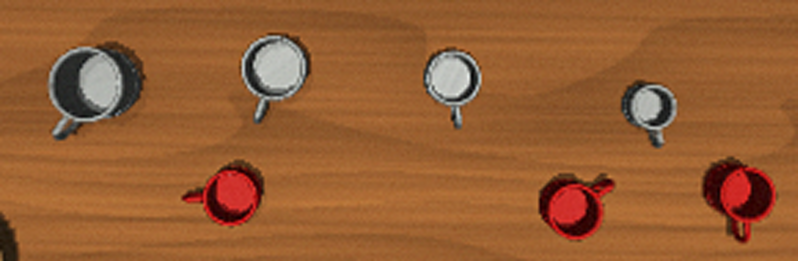

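View pics/c2.png

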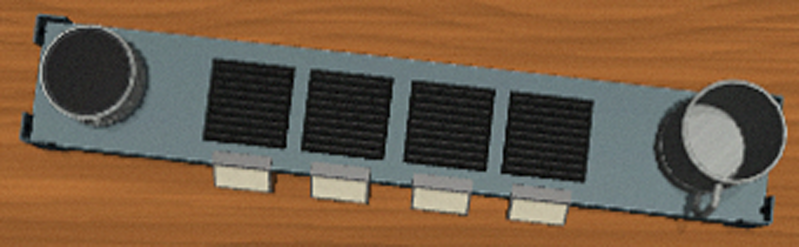

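Run:
```python
from m import *
for n in ['top0.png','side0.png']:
    f=load(n);C=cloud(f);px=f['pixels'].astype(int)
    m=(px.max(-1)<75)&(abs(C[...,2]-.048)<.012)&(C[...,0]>.5)&(C[...,0]<.75)&(abs(C[...,1])<.35)
    m=cv2.morphologyEx(m.astype(np.uint8),cv2.MORPH_CLOSE,np.ones((3,3)))
    k,l,st,ce=cv2.connectedComponentsWithStats(m)
    cs=[]
    for i in range(1,k):
        if st[i,4]<300 or st[i,4]>4000: continue
        P=C[l==i]; r=cv2.minAreaRect((P[:,:2]*1000).astype(np.float32)); 
        print(ce[i].round(),st[i,4],'rect c',np.round(r[0],1),np.round(r[1],1),round(r[2],1),'z',np.median(P[:,2]).round(4)); cs.append(r[0])
    cs=np.array(sorted([c for c in cs if abs(c[1])<240],key=lambda c:-c[1])); print(cs.round(1)); 
    if len(cs)>1: print(np.diff(cs,axis=0), np.degrees(np.arctan2(*(cs[-1]-cs[0])[::1])))
```

```text
[260. 149.] 1238 rect c [579.5 107.4] [318.8 120.3] 54.6 z 0.0496
[302. 153.] 1262 rect c [555.6  75.6] [245.6 103.9] 5.3 z 0.0494
[346. 158.] 1275 rect c [549.7 -21.2] [ 90.4 228.1] 85.2 z 0.0493
[387. 163.] 1265 rect c [535.9 -97.8] [112.8 272.3] 64.1 z 0.0493
[[579.5 107.4]
 [555.6  75.6]
 [549.7 -21.2]
 [535.9 -97.8]]
[[-23.9375     -31.87557983]
 [ -5.84106445 -96.73456573]
 [-13.7878418  -76.60022736]] -168.01399998908974
[276. 175.] 694 rect c [559.7 283.4] [ 98.4 936.7] 6.1 z 0.0472
[268. 203.] 849 rect c [565.7 336.5] [100.9 835.2] 7.5 z 0.0485
[257. 236.] 1031 rect c [572.6 393.2] [103.  728.8] 9.6 z 0.0485
[246. 272.] 1247 rect c [579.6 447.4] [105.2 630. ] 12.3 z 0.0482
[]
```

```bash
cat >> h.py <<'E'
def rays(f):
    g=dict(f); g['z_map']=np.ones_like(f['z_map']); P=cloud(g); return P-f['T'][:3,3]
def onplane(f,z):
    d=rays(f); o=f['T'][:3,3]; return o+d*((z-o[2])/d[...,2])[...,None]
def mats(f):
    px=f['pixels'].astype(int);C=onplane(f,.048)
    m=(px.max(-1)<75)&(C[...,0]>.5)&(C[...,0]<.75)&(abs(C[...,1])<.35)
    m=cv2.morphologyEx(m.astype(np.uint8),cv2.MORPH_CLOSE,np.ones((3,3)))
    k,l,st,ce=cv2.connectedComponentsWithStats(m)
    o=[]
    for i in range(1,k):
        if 300<st[i,4]<4000:
            P=C[l==i]; r=cv2.minAreaRect((P[:,:2]*1000).astype(np.float32)); o.append((np.array(r[0]),np.round(r[1],1),r[2],P.mean(0)))
    return sorted(o,key=lambda c:-c[0][1])
E
python3 - <<'E'
from m import *
for n in ['top0.png','side0.png']:
    f=load(n); o=mats(f)
    for r in o: print(r[0].round(1),r[1],round(r[2],1),(r[3][:2]*1000).round(1))
    c=np.array([r[0] for r in o]); print(np.linalg.norm(np.diff(c,axis=0),axis=1).round(1))
    # tickets / shelf z
E
```

```text
[662.7 325.6] [ 48.7 101. ] 89.9 [661.5 328.8]
[638.4 189.7] [90.5 89.7] 84.8 [638.3 189.7]
[628.9  83.3] [90.8 91. ] 84.1 [628.4  82.9]
[617.9 -26.8] [90.5 91. ] 84.6 [617.9 -26.9]
[ 607.8 -132.5] [90.9 90.4] 84.3 [ 607.7 -132.4]
[ 591.8 -253.3] [191.7 153. ] 89.7 [ 592.1 -292.5]
[138.  106.9 110.6 106.3 121.8]
[669.8 315.7] [90.5 68.6] 0.1 [669.4 319.6]
[635.  191.3] [87.5 87.4] 84.6 [635.1 192.5]
[624.6  85.4] [87.9 87.7] 84.3 [624.7  86.6]
[614.1 -24. ] [88.2 87.1] 84.5 [613.9 -22.8]
[ 603.2 -130. ] [87.  86.8] 84.8 [ 603.4 -128.9]
[129.2 106.3 109.9 106.5]
```

```bash
cat > go.py <<'E'
import sys
from h import *
# usage: go.py x y z yaw_deg (m) [n rows min]
x,y,z,yaw=map(float,sys.argv[1:5])
T=pose(); G=np.eye(4); G[:3,:3]=R.from_euler('xyz',[-90,0,yaw],degrees=True).as_matrix(); G[:3,3]=[x,y,z]
D=np.linalg.inv(T)@G; rv=np.degrees(R.from_matrix(D[:3,:3]).as_rotvec())
d=D[:3,3]*1000
n=max(int(np.ceil(max(np.linalg.norm(d)/40,np.linalg.norm(rv)/7,1))),int(sys.argv[5]) if len(sys.argv)>5 else 1)
s=arm.get_state()
print('pos',T[:3,3].round(4),'rpy',np.degrees(s['ee_rot']).round(2),'t',round(s['t'],2),'w',round(s['width'],4),'F',s['force'].round(1))
print('total tool d',d.round(1),'rot',rv.round(2),'rows',n)
P0=T[:3,3];R0=R.from_matrix(T[:3,:3]);
for i in range(n):
    a=R0*R.from_rotvec(np.radians(rv)*i/n)
    print('dp',a.inv().apply((G[:3,3]-P0)*1000/n).round(1).tolist(),'rot',(rv/n).round(2).tolist())
E
python3 go.py .418 .2485 .21 149
```

```text
pos [0.174  0.6518 0.2258] rpy [-8.9930e+01  1.0000e-02  1.6505e+02] t 0.15 w 0.0879 F [-0.5  0.1 -0.5]
total tool d [-339.8   16.3  326.7] rot [-0.07 16.05 -0.02] rows 12
dp [-28.3, 1.4, 27.2] rot [-0.01, 1.34, -0.0]
dp [-28.9, 1.4, 26.6] rot [-0.01, 1.34, -0.0]
dp [-29.6, 1.4, 25.9] rot [-0.01, 1.34, -0.0]
dp [-30.2, 1.3, 25.2] rot [-0.01, 1.34, -0.0]
dp [-30.7, 1.3, 24.5] rot [-0.01, 1.34, -0.0]
dp [-31.3, 1.3, 23.7] rot [-0.01, 1.34, -0.0]
dp [-31.8, 1.3, 23.0] rot [-0.01, 1.34, -0.0]
dp [-32.4, 1.3, 22.3] rot [-0.01, 1.34, -0.0]
dp [-32.9, 1.3, 21.5] rot [-0.01, 1.34, -0.0]
dp [-33.4, 1.3, 20.7] rot [-0.01, 1.34, -0.0]
dp [-33.8, 1.3, 19.9] rot [-0.01, 1.34, -0.0]
dp [-34.3, 1.3, 19.1] rot [-0.01, 1.34, -0.0]
```

{"name": "move_arm", "arguments": {
  "deltas": [
    {"dp":[-28.3,1.4,27.2],"rotation":[0,1.34,0]},
    {"dp":[-28.9,1.4,26.6],"rotation":[0,1.34,0]},
    {"dp":[-29.6,1.4,25.9],"rotation":[0,1.34,0]},
    {"dp":[-30.2,1.3,25.2],"rotation":[0,1.34,0]},
    {"dp":[-30.7,1.3,24.5],"rotation":[0,1.34,0]}
  ],
  "jaw": 0
}}

```text
t: 0.57
eef_pos: [0.2747, 0.4826, 0.2144]
ee_rot: [-1.565, 0.002, 2.767]
force: [1.2, 0.5, -0.1]
width: 0.0878
```

{"name": "move_arm", "arguments": {
  "deltas": [
    {"dp":[-31.3,1.3,23.7],"rotation":[0,1.34,0]},
    {"dp":[-31.8,1.3,23],"rotation":[0,1.34,0]},
    {"dp":[-32.4,1.3,22.3],"rotation":[0,1.34,0]},
    {"dp":[-32.9,1.3,21.5],"rotation":[0,1.34,0]},
    {"dp":[-33.4,1.3,20.7],"rotation":[0,1.34,0]}
  ]
}}

```text
t: 0.98
eef_pos: [0.3788, 0.3049, 0.2082]
ee_rot: [-1.565, 0.002, 2.646]
force: [1.7, 0.0, 0.2]
width: 0.0875
```

```bash
cd .;python3 go.py .418 .2485 .21 149
```

```text
pos [0.3788 0.3049 0.2082] rpy [-8.9670e+01  1.2000e-01  1.5163e+02] t 0.98 w 0.0875 F [1.7 0.  0.2]
total tool d [-61.3  -1.5  31. ] rot [-0.33  2.63 -0.13] rows 2
dp [-30.6, -0.7, 15.5] rot [-0.17, 1.31, -0.06]
dp [-31.0, -0.8, 14.8] rot [-0.17, 1.31, -0.06]
```

{"name": "move_arm", "arguments": {
  "deltas": [
    {"dp":[-30.6,-0.7,15.5],"rotation":[-0.2,1.3,0]},
    {"dp":[-31,-0.8,14.8],"rotation":[-0.2,1.3,0]},
    {"dp":[0,0,0],"rotation":[0,0,0]}
  ]
}}

```text
t: 1.23
eef_pos: [0.4202, 0.2398, 0.2098]
ee_rot: [-1.571, 0.002, 2.594]
force: [-0.4, -0.1, -0.5]
width: 0.0877
```

```bash
cd .;python3 go.py .418 .2485 .21 149
python3 - <<'E'
from m import *
f=grab('wrist','w1.png')
C=cloud(f);ok=f['z_map']>0
m=ok&(C[...,2]<.2)&(C[...,2]>.012)
P=C[m]
h=P[(abs(P[:,2]-.092)<.006)&(np.hypot(P[:,0]-.418,P[:,1]-.2485)<.06)]
print(len(h),np.percentile(h[:,2],90) if len(h) else 0, circ(h[:,:2]).round(4))
print('bench',np.median(C[ok&(abs(C[...,2])<.01)][:,2]))
E
```

```text
pos [0.4202 0.2398 0.2098] rpy [-9.0030e+01  1.2000e-01  1.4861e+02] t 1.23 w 0.0877 F [-0.4 -0.1 -0.5]
total tool d [ 6.4 -0.2 -6.3] rot [ 0.02 -0.39 -0.12] rows 1
dp [6.4, -0.2, -6.3] rot [0.02, -0.39, -0.12]
877 0.09432864127834192 [0.4185 0.2457 0.0304]
bench 0.0007696805313685551
```

View pics/w1.png

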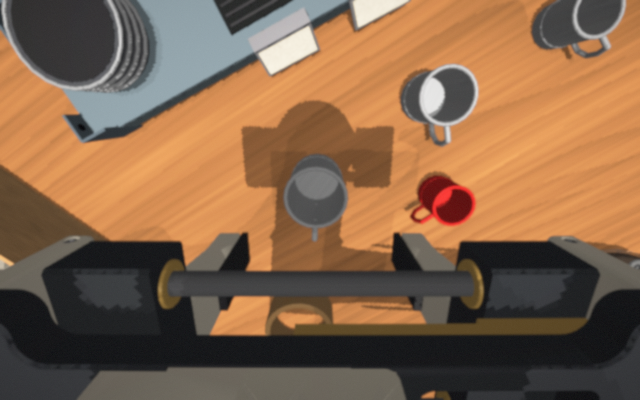

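The wrist view shows mug_4 at (316,193) with its handle at (316,235), straight along the tool's x-axis, so the yaw looks right. Next I'll compute the handle angle from depth.

```bash
cat > mug.py <<'E'
import sys
from m import *
# mug.py cam save height approx_x approx_y rad base
cam,sv,H,ax,ay,rad,base=sys.argv[1],sys.argv[2],*map(float,sys.argv[3:8])
f=grab(cam,sv) if sv!='-' else load(cam)
C=cloud(f);ok=f['z_map']>0
d=np.hypot(C[...,0]-ax,C[...,1]-ay)
h=C[ok&(d<rad+.03)&(abs(C[...,2]-base-H)<.006)]
c=circ(h[:,:2]); print('rim n',len(h),'z',np.percentile(h[:,2],80).round(4),'circ',c.round(4))
d=np.hypot(C[...,0]-c[0],C[...,1]-c[1])
m=ok&(d>rad+.006)&(d<rad+.034)&(C[...,2]>base+.012)&(C[...,2]<base+H+.004)
k,l,st,ce=cv2.connectedComponentsWithStats(m.astype(np.uint8))
for i in range(1,k):
    if st[i,4]<8: continue
    P=C[l==i]; v=P[:,:2].mean(0)-c[:2]; print('handle cand',ce[i].round(),st[i,4],'dir',np.degrees(np.arctan2(v[1],v[0]))%360,'r',np.hypot(*v).round(4),'z',P[:,2].mean().round(3))
E
python3 mug.py w1.png - .092 .418 .248 .032 0; python3 mug.py top0.png - .092 .418 .248 .032 0;python3 mug.py side0.png - .092 .418 .248 .032 0
for c in w1 top0 side0; do echo $c;python3 mug.py $c.png - .074 .435 .086 .028 0;done
for c in w1 top0 side0; do echo $c; python3 mug.py $c.png - .058 .429 -.075 .024 0;done
for c in top0 side0; do echo $c;python3 mug.py $c.png - .044 .406 -.258 .020 0;done
python3 go.py .4185 .2465 .14 149
```

```text
rim n 877 z 0.094 circ [0.4185 0.2457 0.0304]
handle cand [314. 234.] 74 dir 146.36558287088025 r 0.0464 z 0.081
rim n 150 z 0.0952 circ [0.4192 0.2478 0.0308]
handle cand [222. 252.] 40 dir 147.0536184580717 r 0.0497 z 0.058
rim n 219 z 0.0936 circ [0.4166 0.2502 0.0309]
handle cand [362. 311.] 84 dir 146.22941466035758 r 0.0509 z 0.056
w1
rim n 968 z 0.0758 circ [0.4359 0.0845 0.0264]
handle cand [440. 137.] 213 dir 161.39638299364856 r 0.0441 z 0.045
top0
rim n 114 z 0.0775 circ [0.4367 0.0851 0.0267]
handle cand [294. 245.] 28 dir 161.97877322951481 r 0.0428 z 0.052
side0
rim n 159 z 0.0759 circ [0.434  0.087  0.0266]
handle cand [354. 247.] 55 dir 160.96586317615385 r 0.0457 z 0.044
w1
rim n 829 z 0.0596 circ [ 0.4291 -0.076   0.0226]
handle cand [593.  49.] 291 dir 188.68902935086805 r 0.0388 z 0.036
top0
rim n 111 z 0.0607 circ [ 0.4302 -0.0757  0.023 ]
handle cand [366. 248.] 20 dir 188.56766264072576 r 0.0378 z 0.041
side0
rim n 106 z 0.0599 circ [ 0.4279 -0.0738  0.0227]
handle cand [354. 196.] 28 dir 188.96225980643283 r 0.0396 z 0.032
top0
rim n 93 z 0.0467 circ [ 0.4068 -0.2599  0.019 ]
handle cand [439. 256.] 20 dir 194.40644505475925 r 0.0323 z 0.029
side0
rim n 69 z 0.0446 circ [ 0.404  -0.2557  0.0191]
handle cand [360. 152.] 18 dir 194.78524393135552 r 0.0341 z 0.027
pos [0.4196 0.2412 0.2098] rpy [-9.0050e+01  1.1000e-01  1.4863e+02] t 1.28 w 0.0881 F [-0.7 -0.8 -0.9]
total tool d [ 3.8 69.8 -3.9] rot [ 0.05 -0.37 -0.11] rows 2
dp [1.9, 34.9, -1.9] rot [0.03, -0.18, -0.05]
dp [1.9, 34.9, -2.0] rot [0.03, -0.18, -0.05]
```

```bash
python3 go.py .4182 .2472 .052 146.5 6
```

```text
pos [0.4196 0.2412 0.2098] rpy [-9.0050e+01  1.1000e-01  1.4863e+02] t 1.28 w 0.0881 F [-0.7 -0.8 -0.9]
total tool d [  4.6 157.8  -4.2] rot [ 0.06  2.13 -0.11] rows 6
dp [0.8, 26.3, -0.7] rot [0.01, 0.36, -0.02]
dp [0.8, 26.3, -0.7] rot [0.01, 0.36, -0.02]
dp [0.8, 26.3, -0.7] rot [0.01, 0.36, -0.02]
dp [0.8, 26.3, -0.7] rot [0.01, 0.36, -0.02]
dp [0.7, 26.3, -0.7] rot [0.01, 0.36, -0.02]
dp [0.7, 26.3, -0.7] rot [0.01, 0.36, -0.02]
```

{"name": "move_arm", "arguments": {
  "deltas": [
    {"dp":[2.4,20,-2.1],"rotation":[0,1.1,0]},
    {"dp":[2.3,30,-2.1],"rotation":[0,1.1,0]},
    {"dp":[0,20,0],"rotation":[0,0,0]},
    {"dp":[0,0,0],"rotation":[0,0,0]}
  ]
}}

```text
t: 1.62
eef_pos: [0.419, 0.2488, 0.1396]
ee_rot: [-1.578, 0.002, 2.551]
force: [-0.2, -0.7, -0.4]
width: 0.0876
```

```bash
python3 go.py .4182 .2472 .052 146.5 3
```

```text
pos [0.419  0.2488 0.1396] rpy [-9.0410e+01  1.3000e-01  1.4618e+02] t 1.62 w 0.0876 F [-0.2 -0.7 -0.4]
total tool d [-0.1 87.6  2.4] rot [ 0.41 -0.31 -0.13] rows 3
dp [-0.0, 29.2, 0.8] rot [0.14, -0.1, -0.04]
dp [-0.0, 29.2, 0.7] rot [0.14, -0.1, -0.04]
dp [-0.1, 29.2, 0.7] rot [0.14, -0.1, -0.04]
```

{"name": "move_arm", "arguments": {
  "deltas": [
    {"dp":[0,29.2,0.8],"rotation":[0.2,-0.1,0]},
    {"dp":[0,29.2,0.8],"rotation":[0.2,-0.1,0]},
    {"dp":[0,29.2,0.8],"rotation":[0,-0.1,0]},
    {"dp":[0,0,0],"rotation":[0,0,0]}
  ]
}}

```text
t: 1.95
eef_pos: [0.4189, 0.2518, 0.0531]
ee_rot: [-1.576, 0.004, 2.562]
force: [-0.9, -1.1, -0.5]
width: 0.0877
```

```bash
python3 go.py .4182 .2472 .052 146.5 1
```

```text
pos [0.4189 0.2518 0.0531] rpy [-90.29   0.21 146.81] t 1.95 w 0.0877 F [-0.9 -1.1 -0.5]
total tool d [-1.9  1.1  4.2] rot [ 0.29  0.31 -0.21] rows 1
dp [-1.9, 1.1, 4.2] rot [0.29, 0.31, -0.21]
```

{"name": "move_arm", "arguments": {
  "deltas": [
    {"dp":[-1.9,1,4.2],"rotation":[0.3,0.3,-0.2]},
    {"dp":[0,0,0],"rotation":[0,0,0]}
  ]
}}

```text
t: 2.12
eef_pos: [0.4182, 0.2483, 0.0535]
ee_rot: [-1.569, 0.0, 2.56]
force: [0.1, -1.0, -0.0]
width: 0.0874
```

```bash
python3 go.py .4182 .2472 .052 146.5 1
```

```text
pos [0.4182 0.2483 0.0535] rpy [-8.9870e+01  2.0000e-02  1.4665e+02] t 2.12 w 0.0874 F [ 0.1 -1.  -0. ]
total tool d [-0.6  1.5  0.9] rot [-0.13  0.15 -0.02] rows 1
dp [-0.6, 1.5, 0.9] rot [-0.13, 0.15, -0.02]
```

Good. Close.

{"name": "move_arm", "arguments": {
  "deltas": [
    {"dp":[0,0,0],"rotation":[0,0,0]},
    {"dp":[0,0,0],"rotation":[0,0,0]},
    {"dp":[0,0,0],"rotation":[0,0,0]},
    {"dp":[0,0,0],"rotation":[0,0,0]},
    {"dp":[0,0,0],"rotation":[0,0,0]}
  ],
  "jaw": 255,
  "squeeze": 20
}}

```text
t: 2.53
eef_pos: [0.4207, 0.2514, 0.0602]
ee_rot: [-1.578, 0.002, 2.56]
force: [0.1, 0.5, -1.8]
width: 0.0646
```

```bash
python3 go.py .4182 .2472 .19 146.5 5
```

```text
pos [0.4207 0.2514 0.0602] rpy [-9.042e+01  9.000e-02  1.467e+02] t 2.53 w 0.0646 F [ 0.1  0.5 -1.8]
total tool d [  -0.4 -129.8    4. ] rot [ 0.42  0.2  -0.09] rows 5
dp [-0.1, -26.0, 0.8] rot [0.08, 0.04, -0.02]
dp [-0.1, -26.0, 0.8] rot [0.08, 0.04, -0.02]
dp [-0.1, -26.0, 0.9] rot [0.08, 0.04, -0.02]
dp [-0.1, -26.0, 0.9] rot [0.08, 0.04, -0.02]
dp [-0.1, -26.0, 0.9] rot [0.08, 0.04, -0.02]
```

{"name": "move_arm", "arguments": {
  "deltas": [
    {"dp":[0,-26,0.8],"rotation":[0.2,0,0]},
    {"dp":[0,-26,0.8],"rotation":[0.2,0,0]},
    {"dp":[0,-26,0.8],"rotation":[0,0,0]},
    {"dp":[0,-26,0.8],"rotation":[0,0,0]},
    {"dp":[0,-26,0.8],"rotation":[0,0,0]}
  ]
}}

```text
t: 2.95
eef_pos: [0.4152, 0.2446, 0.1905]
ee_rot: [-1.56, -0.001, 2.559]
force: [1.0, -0.1, -1.7]
width: 0.0651
```

```bash
python3 go.py .52 .0 .21 174.6
python3 - <<'E'
from m import *
f=grab('wrist','w2.png');T=pose()
C=cloud(f);ok=f['z_map']>0
L=(C-T[:3,3])@T[:3,:3]
m=ok&(np.hypot(L[...,0],L[...,2])<.045)&(abs(L[...,1])<.1)
y=L[m][:,1]; print(np.histogram(y,bins=np.arange(-.1,.1,.005)))
q=L[m&(L[...,1]<np.percentile(y,1)+.006)]
r=L[m&(abs(L[...,1]+.04)<.007)]; print('circ tool x,z',circ(r[:,[0,2]]).round(4))
E
for i in 1; do python3 -c "
from h import *
f=grab('side','s2.png')"; done
```

```text
pos [0.4152 0.2446 0.1905] rpy [-8.938e+01 -3.000e-02  1.466e+02] t 2.95 w 0.0651 F [ 1.  -0.1 -1.7]
total tool d [-222.1  -18.   146.7] rot [ -0.6  -28.     0.19] rows 7
dp [-31.7, -2.6, 21.0] rot [-0.09, -4.0, 0.03]
dp [-30.2, -2.6, 23.1] rot [-0.09, -4.0, 0.03]
dp [-28.5, -2.6, 25.2] rot [-0.09, -4.0, 0.03]
dp [-26.7, -2.6, 27.1] rot [-0.09, -4.0, 0.03]
dp [-24.7, -2.7, 28.9] rot [-0.09, -4.0, 0.03]
dp [-22.7, -2.7, 30.5] rot [-0.09, -4.0, 0.03]
dp [-20.5, -2.7, 32.0] rot [-0.09, -4.0, 0.03]
(array([4871, 1644, 1777,  955, 5297, 1048,  384,  356,  326,  259,  201,
        363,  274,  559, 2516, 1029, 1073,  921,  714,  519,  406,  340,
        355,  360,  397,  473,  435,  497,  333,  328,  291,  969,  320,
          0,    0,    0,    0,    0,    0]), array([-1.00000000e-01, -9.50000000e-02, -9.00000000e-02, -8.50000000e-02,
       -8.00000000e-02, -7.50000000e-02, -7.00000000e-02, -6.50000000e-02,
       -6.00000000e-02, -5.50000000e-02, -5.00000000e-02, -4.50000000e-02,
       -4.00000000e-02, -3.50000000e-02, -3.00000000e-02, -2.50000000e-02,
       -2.00000000e-02, -1.50000000e-02, -1.00000000e-02, -5.00000000e-03,
        8.32667268e-17,  5.00000000e-03,  1.00000000e-02,  1.50000000e-02,
        2.00000000e-02,  2.50000000e-02,  3.00000000e-02,  3.50000000e-02,
        4.00000000e-02,  4.50000000e-02,  5.00000000e-02,  5.50000000e-02,
        6.00000000e-02,  6.50000000e-02,  7.00000000e-02,  7.50000000e-02,
        8.00000000e-02,  8.50000000e-02,  9.00000000e-02,  9.50000000e-02]))
circ tool x,z [-0.0105  0.0023  0.0381]
```

View pics/w2.png

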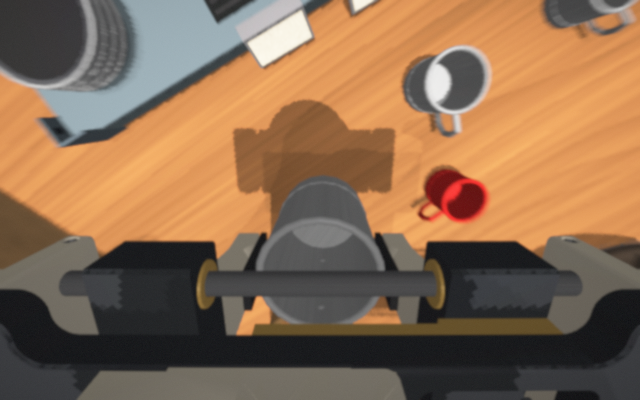

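View pics/s2.png

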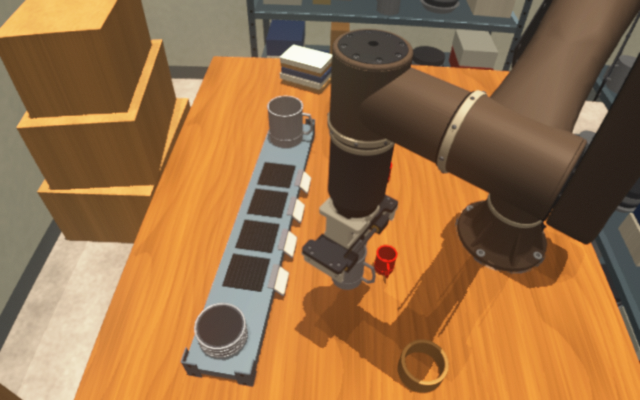

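{"name": "move_arm", "arguments": {
  "deltas": [
    {"dp":[-31.7,-2.6,21],"rotation":[0,-4,0]},
    {"dp":[-30.2,-2.6,23.1],"rotation":[0,-4,0]},
    {"dp":[-28.5,-2.6,25.2],"rotation":[0,-4,0]},
    {"dp":[-26.7,-2.6,27.1],"rotation":[0,-4,0]},
    {"dp":[-24.7,-2.7,28.9],"rotation":[0,-4,0]}
  ]
}}

```text
t: 3.47
eef_pos: [0.4933, 0.073, 0.208]
ee_rot: [-1.574, 0.002, 2.932]
force: [0.1, 0.4, -0.6]
width: 0.0651
```

```bash
python3 go.py .6055 -.1312 .18 174.6
```

```text
pos [0.4933 0.073  0.208 ] rpy [-9.0200e+01  1.2000e-01  1.6798e+02] t 3.47 w 0.0651 F [ 0.1  0.4 -0.6]
total tool d [-152.2   27.7  176.5] rot [ 0.19 -6.62 -0.13] rows 6
dp [-25.4, 4.6, 29.4] rot [0.03, -1.1, -0.02]
dp [-24.8, 4.6, 29.9] rot [0.03, -1.1, -0.02]
dp [-24.2, 4.6, 30.4] rot [0.03, -1.1, -0.02]
dp [-23.6, 4.6, 30.8] rot [0.03, -1.1, -0.02]
dp [-23.0, 4.6, 31.3] rot [0.03, -1.1, -0.02]
dp [-22.4, 4.7, 31.7] rot [0.03, -1.1, -0.02]
```

{"name": "move_arm", "arguments": {
  "deltas": [
    {"dp":[-25.4,4.6,29.4],"rotation":[0,-1.1,0]},
    {"dp":[-24.8,4.6,29.9],"rotation":[0,-1.1,0]},
    {"dp":[-24.2,4.6,30.4],"rotation":[0,-1.1,0]},
    {"dp":[-23.6,4.6,30.8],"rotation":[0,-1.1,0]},
    {"dp":[-23,4.6,31.3],"rotation":[0,-1.1,0]}
  ]
}}

```text
t: 3.88
eef_pos: [0.5898, -0.1058, 0.1839]
ee_rot: [-1.577, 0.005, 3.038]
force: [1.3, 0.9, -0.7]
width: 0.0649
```

```bash
python3 go.py .6055 -.1312 .15 174.6
```

```text
pos [ 0.5898 -0.1058  0.1839] rpy [-90.36   0.31 174.05] t 3.88 w 0.0649 F [ 1.3  0.9 -0.7]
total tool d [-18.1  33.8  23.8] rot [ 0.36 -0.55 -0.31] rows 2
dp [-9.0, 16.9, 11.9] rot [0.18, -0.27, -0.16]
dp [-9.0, 16.9, 11.9] rot [0.18, -0.27, -0.16]
```

{"name": "move_arm", "arguments": {
  "deltas": [
    {"dp":[-9,16.9,11.9],"rotation":[0.2,-0.3,-0.1]},
    {"dp":[-9,16.9,11.9],"rotation":[0.2,-0.3,-0.1]},
    {"dp":[0,0,0],"rotation":[0,0,0]}
  ]
}}

```text
t: 4.13
eef_pos: [0.6075, -0.1399, 0.1449]
ee_rot: [-1.569, -0.001, 3.043]
force: [0.2, 0.8, -2.3]
width: 0.0647
```

```bash
python3 go.py .6055 -.1312 .12 174.6; python3 -c "
from h import *
f=grab('side','s3.png')
cv2.imwrite('pics/s3c.png',cv2.resize(f['pixels'][80:330,150:420,::-1],None,fx=2.2,fy=2.2))"
```

```text
pos [ 0.6075 -0.1399  0.1449] rpy [-8.9900e+01 -4.0000e-02  1.7433e+02] t 4.13 w 0.0647 F [ 0.2  0.8 -2.3]
total tool d [ 2.8 24.9 -8.5] rot [-0.1  -0.27  0.04] rows 1
dp [2.8, 24.9, -8.5] rot [-0.1, -0.27, 0.04]
```

View pics/s3c.png

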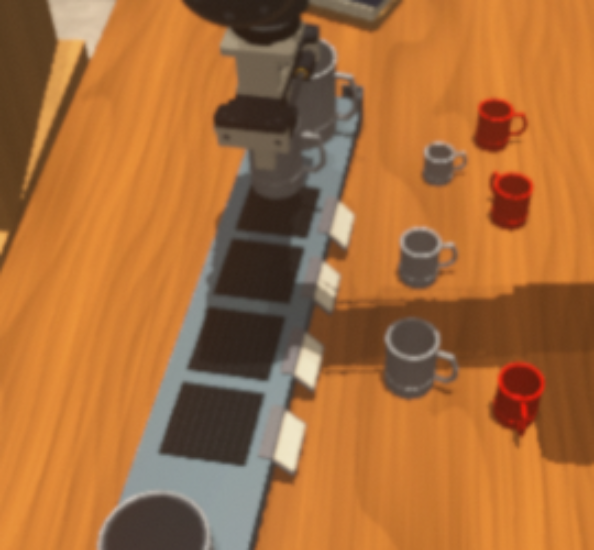

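The mug is upright over place 4, with the handle towards the front. I'll correct the position, then lower.

{"name": "move_arm", "arguments": {
  "deltas": [
    {"dp":[2.8,12,-8.5],"rotation":[0,-0.3,0]},
    {"dp":[0,10,0],"rotation":[0,0,0]},
    {"dp":[0,0,0],"rotation":[0,0,0]}
  ]
}}

```text
t: 4.43
eef_pos: [0.6048, -0.1301, 0.1231]
ee_rot: [-1.569, -0.0, 3.046]
force: [-0.3, -0.4, -1.0]
width: 0.065
```

```bash
python3 go.py .6055 -.1312 .110 174.6
```

```text
pos [ 0.6048 -0.1301  0.1231] rpy [-8.9920e+01 -2.0000e-02  1.7455e+02] t 4.43 w 0.065 F [-0.3 -0.4 -1. ]
total tool d [-0.8 13.1  1. ] rot [-0.08 -0.05  0.02] rows 1
dp [-0.8, 13.1, 1.0] rot [-0.08, -0.05, 0.02]
```

{"name": "move_arm", "arguments": {
  "deltas": [
    {"dp":[-0.5,5,1],"rotation":[0,0,0]},
    {"dp":[0,4,0],"rotation":[0,0,0]},
    {"dp":[0,3,0],"rotation":[0,0,0]}
  ]
}}

```text
t: 4.68
eef_pos: [0.6059, -0.13, 0.1124]
ee_rot: [-1.57, 0.002, 3.049]
force: [-0.3, -0.9, -0.9]
width: 0.0647
```

```bash
python3 go.py .6055 -.1312 .110 174.6
```

```text
pos [ 0.6059 -0.13    0.1124] rpy [-8.9930e+01  1.4000e-01  1.7468e+02] t 4.68 w 0.0647 F [-0.3 -0.9 -0.9]
total tool d [0.3 2.4 1.2] rot [-0.07  0.08 -0.14] rows 1
dp [0.3, 2.4, 1.2] rot [-0.07, 0.08, -0.14]
```

{"name": "move_arm", "arguments": {
  "deltas": [
    {"dp":[0,3,0.8],"rotation":[0,0,0]},
    {"dp":[0,2,0],"rotation":[0,0,0]}
  ]
}}

```text
t: 4.85
eef_pos: [0.6062, -0.1306, 0.1076]
ee_rot: [-1.57, 0.004, 3.049]
force: [0.1, -1.2, -0.9]
width: 0.0645
```

{"name": "move_arm", "arguments": {
  "deltas": [
    {"dp":[0,2,0],"rotation":[0,0,0]},
    {"dp":[0,2,0],"rotation":[0,0,0]}
  ]
}}

```text
t: 5.02
eef_pos: [0.6076, -0.1316, 0.107]
ee_rot: [-1.568, 0.007, 3.051]
force: [-6.8, 1.7, 15.2]
width: 0.065
```

{"name": "move_arm", "arguments": {
  "deltas": [
    {"dp":[0,-1,0],"rotation":[0,0,0]}
  ]
}}

```text
t: 5.1
eef_pos: [0.6078, -0.1317, 0.1086]
ee_rot: [-1.568, 0.008, 3.051]
force: [-0.9, -0.3, -1.4]
width: 0.065
```

{"name": "move_arm", "arguments": {
  "deltas": [
    {"dp":[0,0,0],"rotation":[0,0,0]},
    {"dp":[0,0,0],"rotation":[0,0,0]},
    {"dp":[0,0,0],"rotation":[0,0,0]}
  ],
  "jaw": 0
}}

```text
t: 5.35
eef_pos: [0.6087, -0.1319, 0.1098]
ee_rot: [-1.568, 0.011, 3.051]
force: [-0.7, 0.2, -0.8]
width: 0.0791
```

{"name": "move_arm", "arguments": {
  "deltas": [
    {"dp":[0,-15,0],"rotation":[0,0,0]},
    {"dp":[0,-35,0],"rotation":[0,0,0]},
    {"dp":[0,-35,0],"rotation":[0,0,0]},
    {"dp":[0,-20,0],"rotation":[0,0,0]},
    {"dp":[0,0,0],"rotation":[0,0,0]}
  ]
}}

```text
t: 5.77
eef_pos: [0.6063, -0.1317, 0.216]
ee_rot: [-1.567, 0.004, 3.051]
force: [0.0, 0.2, 0.5]
width: 0.0877
```

```bash
python3 mug.py wrist w4.png .092 .606 -.131 .032 .048;python3 go.py .435 .087 .16 161.4
```

```text
rim n 1212 z 0.142 circ [ 0.609  -0.134   0.0304]
handle cand [322. 246.] 82 dir 175.30300276322782 r 0.0469 z 0.129
pos [ 0.6058 -0.1315  0.2144] rpy [-89.79   0.18 174.78] t 5.82 w 0.0875 F [ 0.4 -0.7 -0.6]
total tool d [ 190.2   53.1 -202.3] rot [-0.18 13.38 -0.21] rows 8
dp [23.8, 6.6, -25.3] rot [-0.02, 1.67, -0.03]
dp [24.5, 6.7, -24.6] rot [-0.02, 1.67, -0.03]
dp [25.2, 6.7, -23.8] rot [-0.02, 1.67, -0.03]
dp [25.9, 6.7, -23.1] rot [-0.02, 1.67, -0.03]
dp [26.5, 6.7, -22.3] rot [-0.02, 1.67, -0.03]
dp [27.2, 6.7, -21.5] rot [-0.02, 1.67, -0.03]
dp [27.8, 6.8, -20.7] rot [-0.02, 1.67, -0.03]
dp [28.4, 6.8, -19.9] rot [-0.02, 1.67, -0.03]
```

View pics/w4.png

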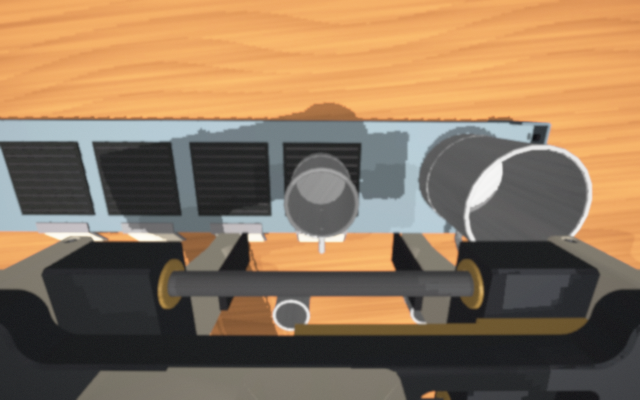

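Mug_4 stands on mat 4 at (321,195), with its handle at (321,245) towards the front. I'll check the mats in this same wrist frame.

Run:
```python
from m import *
f=load('w4.png')
for r in mats(f): print(r[0].round(1),r[1],round(r[2],1),(r[3][:2]*1000).round(1))
C=onplane(f,.048)
px=f['pixels']
a=px[100:260,240:420,::-1]; cv2.imwrite('pics/w4c.png',cv2.resize(a,None,fx=4,fy=3.7,interpolation=cv2.INTER_CUBIC))
for u,v in [(283,144),(361,144),(284,216),(361,216)]: print(u,v,C[v,u].round(4))
```

```text
[516.8 -21.9] [27.9 63.6] 51.1 [518.7 -19. ]
[ 622.6 -136.2] [88.6 56.7] 84.1 [ 634.1 -138.1]
283 144 [ 0.6532 -0.0951  0.048 ]
361 144 [ 0.6451 -0.1833  0.048 ]
284 216 [ 0.5663 -0.085   0.048 ]
361 216 [ 0.5576 -0.1791  0.048 ]
```

View pics/w4c.png

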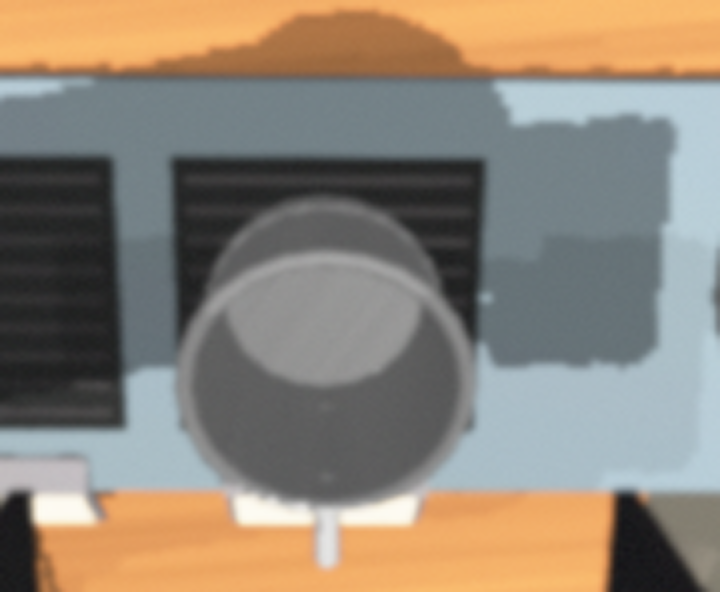

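{"name": "move_arm", "arguments": {
  "deltas": [
    {"dp":[23.8,6.6,-25.3],"rotation":[0,1.7,0]},
    {"dp":[24.5,6.7,-24.6],"rotation":[0,1.7,0]},
    {"dp":[25.2,6.7,-23.8],"rotation":[0,1.7,0]},
    {"dp":[25.9,6.7,-23.1],"rotation":[0,1.7,0]},
    {"dp":[26.5,6.7,-22.3],"rotation":[0,1.7,0]}
  ]
}}

```text
t: 6.23
eef_pos: [0.498, 0.005, 0.1741]
ee_rot: [-1.566, 0.002, 2.888]
force: [0.3, 0.8, 0.4]
width: 0.0879
```

```bash
python3 go.py .4355 .0855 .14 161.4
```

```text
pos [0.498  0.005  0.1741] rpy [-8.9730e+01  1.0000e-01  1.6547e+02] t 6.23 w 0.0879 F [0.3 0.8 0.4]
total tool d [ 80.7  33.6 -62.4] rot [-0.27  4.07 -0.11] rows 3
dp [26.9, 11.2, -20.8] rot [-0.09, 1.36, -0.04]
dp [27.4, 11.3, -20.1] rot [-0.09, 1.36, -0.04]
dp [27.9, 11.3, -19.5] rot [-0.09, 1.36, -0.04]
```

{"name": "move_arm", "arguments": {
  "deltas": [
    {"dp":[26.9,11.2,-20.8],"rotation":[-0.1,1.4,0]},
    {"dp":[27.4,11.3,-20.1],"rotation":[-0.1,1.4,0]},
    {"dp":[18,7,-12],"rotation":[0,1.3,0]},
    {"dp":[0,0,0],"rotation":[0,0,0]}
  ]
}}

```text
t: 6.57
eef_pos: [0.4336, 0.0792, 0.138]
ee_rot: [-1.566, -0.003, 2.812]
force: [-0.2, -0.1, -0.5]
width: 0.0878
```

```bash
python3 mug.py wrist w5.png .074 .4355 .0855 .028 0; python3 go.py .4355 .0855 .036 161.4 4
```

```text
rim n 1152 z 0.0759 circ [0.436  0.0831 0.0264]
handle cand [314. 249.] 82 dir 161.40437581415307 r 0.0411 z 0.065
pos [0.4345 0.0786 0.1384] rpy [-89.74  -0.17 161.21] t 6.62 w 0.0875 F [-0.5 -0.9 -0.3]
total tool d [  1.  102.4  -7.3] rot [-0.26 -0.19  0.17] rows 4
dp [0.2, 25.6, -1.8] rot [-0.06, -0.05, 0.04]
dp [0.3, 25.6, -1.8] rot [-0.06, -0.05, 0.04]
dp [0.3, 25.6, -1.8] rot [-0.06, -0.05, 0.04]
dp [0.3, 25.6, -1.7] rot [-0.06, -0.05, 0.04]
```

{"name": "move_arm", "arguments": {
  "deltas": [
    {"dp":[0.3,20,-4],"rotation":[-0.2,-0.2,0.1]},
    {"dp":[0.3,30,-2],"rotation":[0,0,0]},
    {"dp":[0,30,0],"rotation":[0,0,0]},
    {"dp":[0,18,0],"rotation":[0,0,0]},
    {"dp":[0,0,0],"rotation":[0,0,0]}
  ]
}}

```text
t: 7.03
eef_pos: [0.4389, 0.0847, 0.0378]
ee_rot: [-1.574, 0.003, 2.822]
force: [-0.7, -0.5, -0.7]
width: 0.0879
```

```bash
python3 go.py .4355 .0853 .036 161.4 1
```

```text
pos [0.4389 0.0847 0.0378] rpy [-90.18   0.17 161.68] t 7.03 w 0.0879 F [-0.7 -0.5 -0.7]
total tool d [3.4 1.8 0.6] rot [ 0.18  0.28 -0.17] rows 1
dp [3.4, 1.8, 0.6] rot [0.18, 0.28, -0.17]
```

{"name": "move_arm", "arguments": {
  "deltas": [
    {"dp":[3.4,1.5,0.6],"rotation":[0.2,0.3,-0.2]},
    {"dp":[0,0.7,0],"rotation":[0,0,0]},
    {"dp":[0,0.7,0],"rotation":[0,0,0]}
  ],
  "jaw": 255
}}

```text
t: 7.28
eef_pos: [0.4361, 0.0839, 0.0349]
ee_rot: [-1.568, -0.002, 2.815]
force: [0.4, 0.6, 0.4]
width: 0.073
```

{"name": "move_arm", "arguments": {
  "deltas": [
    {"dp":[0,0,0],"rotation":[0,0,0]},
    {"dp":[0,0,0],"rotation":[0,0,0]},
    {"dp":[0,0,0],"rotation":[0,0,0]}
  ]
}}

```text
t: 7.53
eef_pos: [0.4378, 0.0847, 0.0373]
ee_rot: [-1.571, 0.001, 2.815]
force: [0.5, 0.5, -0.4]
width: 0.0568
```

{"name": "move_arm", "arguments": {
  "deltas": [
    {"dp":[0,-15,0],"rotation":[0,0,0]},
    {"dp":[0,-35,0],"rotation":[0,0,0]},
    {"dp":[0,-40,0],"rotation":[0,0,0]},
    {"dp":[0,-30,0],"rotation":[0,0,0]}
  ]
}}

```text
t: 7.87
eef_pos: [0.4337, 0.0822, 0.1571]
ee_rot: [-1.562, -0.007, 2.814]
force: [0.1, 0.6, -0.5]
width: 0.0563
```

```bash
python3 go.py .6175 -.0255 .15 174.6
```

```text
pos [0.4337 0.0822 0.1571] rpy [-89.51  -0.4  161.23] t 7.87 w 0.0563 F [ 0.1  0.6 -0.5]
total tool d [-208.7    6.    42.7] rot [ -0.44 -13.37   0.45] rows 6
dp [-34.8, 1.0, 7.1] rot [-0.07, -2.23, 0.08]
dp [-34.5, 1.0, 8.5] rot [-0.07, -2.23, 0.08]
dp [-34.1, 1.1, 9.8] rot [-0.07, -2.23, 0.08]
dp [-33.7, 1.1, 11.1] rot [-0.07, -2.23, 0.08]
dp [-33.3, 1.1, 12.4] rot [-0.07, -2.23, 0.08]
dp [-32.8, 1.2, 13.7] rot [-0.07, -2.23, 0.08]
```

{"name": "move_arm", "arguments": {
  "deltas": [
    {"dp":[-34.8,1,7.1],"rotation":[0,-2.2,0]},
    {"dp":[-34.5,1,8.5],"rotation":[-0.1,-2.2,0.1]},
    {"dp":[-34.1,1,9.8],"rotation":[-0.1,-2.2,0.1]},
    {"dp":[-33.7,1,11.1],"rotation":[-0.1,-2.2,0.1]},
    {"dp":[-33,1,12.4],"rotation":[-0.1,-2.2,0.1]}
  ]
}}

```text
t: 8.28
eef_pos: [0.5937, -0.0042, 0.1685]
ee_rot: [-1.586, 0.022, 3.024]
force: [-0.0, 1.3, -0.1]
width: 0.0566
```

```bash
python3 go.py .6175 -.0255 .13 174.6
```

```text
pos [ 0.5937 -0.0042  0.1685] rpy [-90.87   1.25 173.28] t 8.28 w 0.0566 F [-0.   1.3 -0.1]
total tool d [-25.3  38.8  19. ] rot [ 0.86 -1.31 -1.26] rows 2
dp [-12.6, 19.4, 9.5] rot [0.43, -0.66, -0.63]
dp [-12.7, 19.3, 9.5] rot [0.43, -0.66, -0.63]
```

{"name": "move_arm", "arguments": {
  "deltas": [
    {"dp":[-12.6,19,8],"rotation":[0.4,-0.6,-0.6]},
    {"dp":[-7,15,4],"rotation":[0.4,-0.6,-0.6]},
    {"dp":[0,0,0],"rotation":[0,0,0]}
  ]
}}

```text
t: 8.53
eef_pos: [0.6197, -0.0225, 0.1352]
ee_rot: [-1.572, 0.006, 3.045]
force: [0.4, -0.5, -1.1]
width: 0.0566
```

```bash
python3 go.py .6175 -.0255 .105 174.6
```

```text
pos [ 0.6197 -0.0225  0.1352] rpy [-90.09   0.34 174.49] t 8.53 w 0.0566 F [ 0.4 -0.5 -1.1]
total tool d [ 2.1 30.2  3.2] rot [ 0.09 -0.11 -0.34] rows 1
dp [2.1, 30.2, 3.2] rot [0.09, -0.11, -0.34]
```

{"name": "move_arm", "arguments": {
  "deltas": [
    {"dp":[2,15,3.2],"rotation":[0,-0.1,-0.3]},
    {"dp":[0,15,0],"rotation":[0,0,0]},
    {"dp":[0,6,0],"rotation":[0,0,0]},
    {"dp":[0,0,0],"rotation":[0,0,0]}
  ]
}}

```text
t: 8.87
eef_pos: [0.6172, -0.0257, 0.0997]
ee_rot: [-1.573, 0.002, 3.045]
force: [-0.3, -0.0, -0.7]
width: 0.0565
```

```bash
python3 go.py .6175 -.0255 .086 174.6
```

```text
pos [ 0.6172 -0.0257  0.0997] rpy [-9.0130e+01  1.0000e-01  1.7447e+02] t 8.87 w 0.0565 F [-0.3 -0.  -0.7]
total tool d [-0.2 13.7 -0.2] rot [ 0.13 -0.13 -0.1 ] rows 1
dp [-0.2, 13.7, -0.2] rot [0.13, -0.13, -0.1]
```

{"name": "move_arm", "arguments": {
  "deltas": [
    {"dp":[0,4,0],"rotation":[0.1,-0.1,-0.1]},
    {"dp":[0,4,0],"rotation":[0,0,0]},
    {"dp":[0,3,0],"rotation":[0,0,0]}
  ]
}}

```text
t: 9.12
eef_pos: [0.618, -0.0246, 0.0915]
ee_rot: [-1.572, 0.004, 3.048]
force: [-0.3, 0.2, -0.9]
width: 0.0567
```

{"name": "move_arm", "arguments": {
  "deltas": [
    {"dp":[0,2,0],"rotation":[0,0,0]},
    {"dp":[0,2,0],"rotation":[0,0,0]}
  ]
}}

```text
t: 9.28
eef_pos: [0.6184, -0.0241, 0.0882]
ee_rot: [-1.573, 0.006, 3.049]
force: [-0.5, 0.1, -1.3]
width: 0.0563
```

{"name": "move_arm", "arguments": {
  "deltas": [
    {"dp":[0.6,2,1.2],"rotation":[0,0,-0.3]},
    {"dp":[0,2,0],"rotation":[0,0,0]}
  ]
}}

```text
t: 9.45
eef_pos: [0.618, -0.0251, 0.0847]
ee_rot: [-1.573, 0.001, 3.05]
force: [-5.6, 0.2, 19.8]
width: 0.0567
```

{"name": "move_arm", "arguments": {
  "deltas": [
    {"dp":[0,2,0],"rotation":[0,0,0]}
  ]
}}

```text
t: 9.53
eef_pos: [0.6183, -0.0251, 0.0846]
ee_rot: [-1.573, 0.002, 3.05]
force: [-11.8, 4.0, 29.1]
width: 0.0564
```

{"name": "move_arm", "arguments": {
  "deltas": [
    {"dp":[0,-1,0],"rotation":[0,0,0]}
  ]
}}

```text
t: 9.62
eef_pos: [0.6183, -0.0252, 0.0863]
ee_rot: [-1.573, 0.002, 3.05]
force: [0.8, 0.2, -1.6]
width: 0.0564
```

{"name": "move_arm", "arguments": {
  "deltas": [
    {"dp":[0,0,0],"rotation":[0,0,0]},
    {"dp":[0,0,0],"rotation":[0,0,0]},
    {"dp":[0,0,0],"rotation":[0,0,0]},
    {"dp":[0,0,0],"rotation":[0,0,0]}
  ],
  "jaw": 0
}}

```text
t: 9.95
eef_pos: [0.6193, -0.0252, 0.0871]
ee_rot: [-1.573, 0.004, 3.05]
force: [0.8, 0.2, -0.9]
width: 0.0775
```

{"name": "move_arm", "arguments": {
  "deltas": [
    {"dp":[0,-15,0],"rotation":[0,0,0]},
    {"dp":[0,-35,0],"rotation":[0,0,0]},
    {"dp":[0,-35,0],"rotation":[0,0,0]},
    {"dp":[0,-20,0],"rotation":[0,0,0]},
    {"dp":[0,0,0],"rotation":[0,0,0]}
  ]
}}

```text
t: 10.37
eef_pos: [0.6171, -0.0262, 0.1923]
ee_rot: [-1.57, -0.004, 3.05]
force: [1.2, 0.1, 0.5]
width: 0.0875
```

```bash
python3 mug.py wrist w6.png .074 .617 -.0255 .028 .048;python3 go.py .429 -.075 .12 188.7
python3 - <<'E'
from m import *
f=load('w6.png');a=f['pixels'][100:260,230:430,::-1]; cv2.imwrite('pics/w6c.png',cv2.resize(a,None,fx=4,fy=3.7,interpolation=cv2.INTER_CUBIC))
E
```

```text
rim n 1099 z 0.1239 circ [ 0.6176 -0.0261  0.0264]
handle cand [319. 246.] 91 dir 174.72100040123186 r 0.0409 z 0.113
pos [ 0.6165 -0.0262  0.1907] rpy [-89.97  -0.28 174.72] t 10.42 w 0.0877 F [-0.  -1.  -0.5]
total tool d [181.9  71.6  65.9] rot [ 1.000e-02 -1.398e+01  2.800e-01] rows 6
dp [30.3, 11.9, 11.0] rot [0.0, -2.33, 0.05]
dp [30.7, 11.9, 9.7] rot [0.0, -2.33, 0.05]
dp [31.1, 11.9, 8.5] rot [0.0, -2.33, 0.05]
dp [31.5, 11.9, 7.2] rot [0.0, -2.33, 0.05]
dp [31.7, 11.8, 5.9] rot [0.0, -2.33, 0.05]
dp [32.0, 11.8, 4.6] rot [0.0, -2.33, 0.05]
```

View pics/w6c.png

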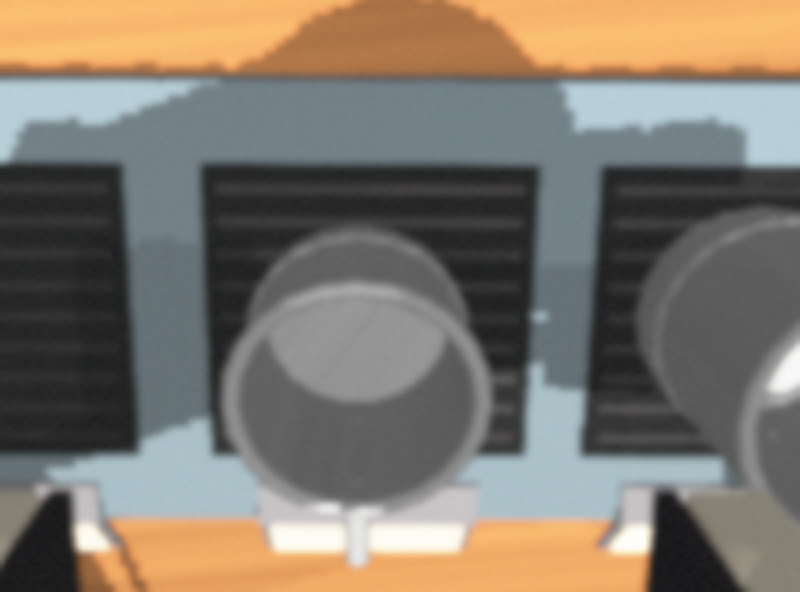

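{"name": "move_arm", "arguments": {
  "deltas": [
    {"dp":[30.3,8,11],"rotation":[0,-2.4,0]},
    {"dp":[30.7,8,9.7],"rotation":[0,-2.4,0]},
    {"dp":[31,8,8.5],"rotation":[0,-2.4,0]},
    {"dp":[31.5,8,7.2],"rotation":[0,-2.4,0]},
    {"dp":[31.7,8,5.9],"rotation":[0,-2.4,0]}
  ]
}}

```text
t: 10.83
eef_pos: [0.4588, -0.0678, 0.1448]
ee_rot: [-1.571, -0.007, -3.016]
force: [-1.0, -0.2, 0.6]
width: 0.0875
```

```bash
python3 go.py .4295 -.0757 .12 188.7
```

```text
pos [ 0.4588 -0.0678  0.1448] rpy [ -90.01   -0.41 -172.82] t 10.83 w 0.0875 F [-1.  -0.2  0.6]
total tool d [29.9 25.   4.2] rot [ 0.02 -1.52  0.41] rows 1
dp [29.9, 25.0, 4.2] rot [0.02, -1.52, 0.41]
```

{"name": "move_arm", "arguments": {
  "deltas": [
    {"dp":[20,14,3],"rotation":[0,-1.5,0.4]},
    {"dp":[0,10,0],"rotation":[0,0,0]},
    {"dp":[0,0,0],"rotation":[0,0,0]}
  ]
}}

```text
t: 11.08
eef_pos: [0.428, -0.0757, 0.1159]
ee_rot: [-1.573, -0.008, -2.988]
force: [0.0, 0.4, -0.5]
width: 0.0879
```

```bash
python3 mug.py wrist w7.png .058 .4295 -.0757 .024 0; python3 go.py .4295 -.0757 .024 188.7 4
```

```text
rim n 1062 z 0.0599 circ [ 0.4296 -0.0777  0.0225]
handle cand [322. 247.] 72 dir 188.52847784547845 r 0.0354 z 0.052
pos [ 0.4282 -0.0757  0.1165] rpy [ -90.1    -0.45 -171.24] t 11.13 w 0.0876 F [-1.  -0.6 -1.2]
total tool d [-2.  92.5  0.3] rot [0.1  0.06 0.45] rows 4
dp [-0.5, 23.1, 0.1] rot [0.03, 0.02, 0.11]
dp [-0.5, 23.1, 0.1] rot [0.03, 0.02, 0.11]
dp [-0.4, 23.1, 0.1] rot [0.03, 0.02, 0.11]
dp [-0.4, 23.1, 0.1] rot [0.03, 0.02, 0.11]
```

{"name": "move_arm", "arguments": {
  "deltas": [
    {"dp":[-0.5,18,0],"rotation":[0.1,0,0.4]},
    {"dp":[0,28,0],"rotation":[0,0,0]},
    {"dp":[0,26,0],"rotation":[0,0,0]},
    {"dp":[0,16,0],"rotation":[0,0,0]},
    {"dp":[0,0,0],"rotation":[0,0,0]}
  ]
}}

```text
t: 11.55
eef_pos: [0.4347, -0.0745, 0.0277]
ee_rot: [-1.57, 0.006, -2.989]
force: [-0.9, -0.1, -0.1]
width: 0.0875
```

```bash
python3 go.py .4295 -.0765 .024 188.6 1
```

```text
pos [ 0.4347 -0.0745  0.0277] rpy [ -89.97    0.36 -171.23] t 11.55 w 0.0875 F [-0.9 -0.1 -0.1]
total tool d [5.4 3.7 1.2] rot [-0.03  0.17 -0.36] rows 1
dp [5.4, 3.7, 1.2] rot [-0.03, 0.17, -0.36]
```

{"name": "move_arm", "arguments": {
  "deltas": [
    {"dp":[5.4,3.7,1.2],"rotation":[0,0.2,-0.4]},
    {"dp":[0.3,0.7,0],"rotation":[0,0,0]},
    {"dp":[0.3,0.7,0],"rotation":[0,0,0]}
  ],
  "jaw": 255
}}

```text
t: 11.8
eef_pos: [0.4304, -0.0764, 0.023]
ee_rot: [-1.57, -0.003, -2.992]
force: [0.6, -0.0, -0.2]
width: 0.0727
```

{"name": "move_arm", "arguments": {
  "deltas": [
    {"dp":[0.3,0.3,0],"rotation":[0,0,0]},
    {"dp":[0.3,0.3,0],"rotation":[0,0,0]},
    {"dp":[0,0,0],"rotation":[0,0,0]},
    {"dp":[0,0,0],"rotation":[0,0,0]}
  ]
}}

```text
t: 12.13
eef_pos: [0.432, -0.0759, 0.025]
ee_rot: [-1.57, 0.003, -2.992]
force: [-0.8, -1.3, -0.5]
width: 0.0484
```

{"name": "move_arm", "arguments": {
  "deltas": [
    {"dp":[0,-15,0],"rotation":[0,0,0]},
    {"dp":[0,-35,0],"rotation":[0,0,0]},
    {"dp":[0,-41,0],"rotation":[0,0,0]},
    {"dp":[0,-41,0],"rotation":[0,0,0]}
  ]
}}

```text
t: 12.47
eef_pos: [0.4254, -0.0771, 0.1546]
ee_rot: [-1.57, -0.014, -2.993]
force: [1.6, 0.5, -1.5]
width: 0.0482
```

```bash
python3 go.py .630 .083 .16 174.5
```

```text
pos [ 0.4254 -0.0771  0.1546] rpy [ -89.93   -0.82 -171.51] t 12.47 w 0.0482 F [ 1.6  0.5 -1.5]
total tool d [-225.9   -8.8 -128.1] rot [-0.17 13.99  0.81] rows 7
dp [-32.3, -1.3, -18.3] rot [-0.02, 2.0, 0.12]
dp [-31.6, -1.2, -19.4] rot [-0.02, 2.0, 0.12]
dp [-30.9, -1.1, -20.5] rot [-0.02, 2.0, 0.12]
dp [-30.2, -1.0, -21.6] rot [-0.02, 2.0, 0.12]
dp [-29.4, -1.0, -22.6] rot [-0.02, 2.0, 0.12]
dp [-28.6, -0.9, -23.6] rot [-0.02, 2.0, 0.12]
dp [-27.8, -0.8, -24.6] rot [-0.02, 2.0, 0.12]
```

{"name": "move_arm", "arguments": {
  "deltas": [
    {"dp":[-32.3,-1.3,-18.3],"rotation":[0,2,0.2]},
    {"dp":[-31.6,-1.2,-19.4],"rotation":[0,2,0.2]},
    {"dp":[-30.9,-1.1,-20.5],"rotation":[0,2,0.1]},
    {"dp":[-30.2,-1,-21.6],"rotation":[0,2,0.1]},
    {"dp":[-29.4,-1,-22.6],"rotation":[0,2,0.1]}
  ]
}}

```text
t: 12.88
eef_pos: [0.5766, 0.0386, 0.1784]
ee_rot: [-1.577, 0.024, 3.105]
force: [1.0, -0.7, -0.5]
width: 0.0485
```

```bash
python3 go.py .630 .083 .13 174.5
```

```text
pos [0.5766 0.0386 0.1784] rpy [-90.38   1.37 177.89] t 12.88 w 0.0485 F [ 1.  -0.7 -0.5]
total tool d [-50.5  49.9 -46. ] rot [ 0.42  3.39 -1.36] rows 3
dp [-16.8, 16.6, -15.3] rot [0.14, 1.13, -0.45]
dp [-16.7, 16.5, -15.7] rot [0.14, 1.13, -0.45]
dp [-16.5, 16.3, -16.1] rot [0.14, 1.13, -0.45]
```

{"name": "move_arm", "arguments": {
  "deltas": [
    {"dp":[-16.8,16,-15.3],"rotation":[0.1,1.2,-0.5]},
    {"dp":[-16.7,16,-15.7],"rotation":[0.1,1.2,-0.5]},
    {"dp":[-8,8,-8],"rotation":[0.1,0.9,-0.4]},
    {"dp":[0,0,0],"rotation":[0,0,0]}
  ]
}}

```text
t: 13.22
eef_pos: [0.629, 0.0826, 0.1396]
ee_rot: [-1.575, 0.004, 3.045]
force: [0.1, 0.1, -1.2]
width: 0.0488
```

```bash
python3 go.py .630 .083 .086 174.5 3
```

```text
pos [0.629  0.0826 0.1396] rpy [-90.25   0.25 174.48] t 13.22 w 0.0488 F [ 0.1  0.1 -1.2]
total tool d [-0.7 53.6 -0.3] rot [ 0.25 -0.02 -0.25] rows 3
dp [-0.2, 17.9, -0.1] rot [0.08, -0.01, -0.08]
dp [-0.3, 17.9, -0.1] rot [0.08, -0.01, -0.08]
dp [-0.3, 17.9, -0.1] rot [0.08, -0.01, -0.08]
```

Contact is expected at about z = 0.0725.

{"name": "move_arm", "arguments": {
  "deltas": [
    {"dp":[0,16,0],"rotation":[0.2,0,-0.2]},
    {"dp":[0,20,0],"rotation":[0,0,0]},
    {"dp":[0,13,0],"rotation":[0,0,0]},
    {"dp":[0,3,0],"rotation":[0,0,0]}
  ]
}}

```text
t: 13.55
eef_pos: [0.6293, 0.0829, 0.0872]
ee_rot: [-1.572, 0.002, 3.047]
force: [-0.4, -0.6, -1.9]
width: 0.0483
```

```bash
python3 go.py .630 .083 .073 174.5 3
```

```text
pos [0.6293 0.0829 0.0872] rpy [-9.008e+01  1.300e-01  1.746e+02] t 13.55 w 0.0483 F [-0.4 -0.6 -1.9]
total tool d [-0.7 14.2 -0.1] rot [ 0.08  0.1  -0.13] rows 3
dp [-0.2, 4.7, -0.0] rot [0.03, 0.03, -0.04]
dp [-0.2, 4.7, -0.0] rot [0.03, 0.03, -0.04]
dp [-0.2, 4.7, -0.0] rot [0.03, 0.03, -0.04]
```

{"name": "move_arm", "arguments": {
  "deltas": [
    {"dp":[0,5,0],"rotation":[0,0,0]},
    {"dp":[0,4,0],"rotation":[0,0,0]},
    {"dp":[0,3,0],"rotation":[0,0,0]}
  ]
}}

```text
t: 13.8
eef_pos: [0.6288, 0.0823, 0.0761]
ee_rot: [-1.573, 0.003, 3.048]
force: [-1.3, -0.1, -0.1]
width: 0.0485
```

{"name": "move_arm", "arguments": {
  "deltas": [
    {"dp":[0,2,0],"rotation":[0,0,0]},
    {"dp":[0,2,0],"rotation":[0,0,0]}
  ]
}}

```text
t: 13.97
eef_pos: [0.6293, 0.0822, 0.0731]
ee_rot: [-1.573, 0.005, 3.047]
force: [0.2, 0.7, -0.3]
width: 0.0485
```

{"name": "move_arm", "arguments": {
  "deltas": [
    {"dp":[0,2,0],"rotation":[0,0,-0.3]},
    {"dp":[0,1.5,0],"rotation":[0,0,0]}
  ]
}}

```text
t: 14.13
eef_pos: [0.6296, 0.0822, 0.0729]
ee_rot: [-1.573, 0.001, 3.049]
force: [-6.2, 0.9, 9.3]
width: 0.0485
```

{"name": "move_arm", "arguments": {
  "deltas": [
    {"dp":[0,0,0],"rotation":[0,0,0]},
    {"dp":[0,0,0],"rotation":[0,0,0]},
    {"dp":[0,0,0],"rotation":[0,0,0]},
    {"dp":[0,0,0],"rotation":[0,0,0]}
  ],
  "jaw": 0
}}

```text
t: 14.47
eef_pos: [0.6309, 0.0826, 0.0752]
ee_rot: [-1.575, 0.004, 3.049]
force: [-0.0, -0.5, 0.4]
width: 0.0697
```

{"name": "move_arm", "arguments": {
  "deltas": [
    {"dp":[0,-10,0],"rotation":[0,0,0]},
    {"dp":[0,-35,0],"rotation":[0,0,0]},
    {"dp":[0,-35,0],"rotation":[0,0,0]},
    {"dp":[0,-20,0],"rotation":[0,0,0]},
    {"dp":[0,0,0],"rotation":[0,0,0]}
  ]
}}

```text
t: 14.88
eef_pos: [0.6295, 0.0813, 0.1793]
ee_rot: [-1.572, 0.0, 3.049]
force: [0.4, 0.5, 0.6]
width: 0.0876
```

```bash
python3 mug.py wrist w8.png .058 .628 .083 .024 .048;python3 go.py .50 -.10 .17 185;  python3 - <<'E'
from m import *
f=load('w8.png');a=f['pixels'][100:260,230:430,::-1]; cv2.imwrite('pics/w8c.png',cv2.resize(a,None,fx=4,fy=3.7,interpolation=cv2.INTER_CUBIC))
E
```

```text
rim n 935 z 0.1079 circ [0.627  0.0814 0.0226]
handle cand [320. 244.] 67 dir 174.69777765650582 r 0.0357 z 0.1
pos [0.629  0.0813 0.1779] rpy [-9.0060e+01 -4.0000e-02  1.7468e+02] t 14.93 w 0.0877 F [ 0.4  0.3 -0. ]
total tool d [111.7   7.8 192.5] rot [  0.07 -10.32   0.04] rows 6
dp [18.6, 1.3, 32.1] rot [0.01, -1.72, 0.01]
dp [19.6, 1.3, 31.5] rot [0.01, -1.72, 0.01]
dp [20.5, 1.3, 30.9] rot [0.01, -1.72, 0.01]
dp [21.4, 1.3, 30.3] rot [0.01, -1.72, 0.01]
dp [22.3, 1.3, 29.6] rot [0.01, -1.72, 0.01]
dp [23.2, 1.3, 28.9] rot [0.01, -1.72, 0.01]
```

View pics/w8c.png

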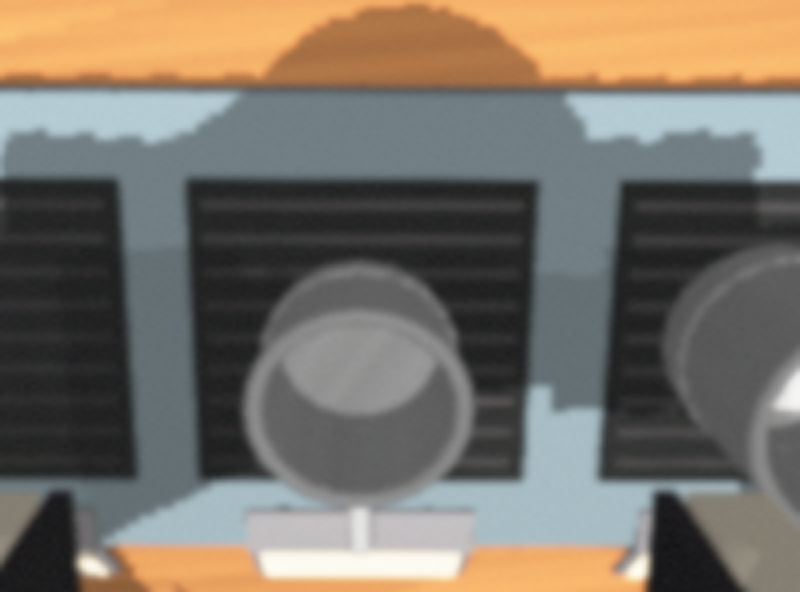

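```bash
python3 - <<'E'
from m import *
def pt(n,u,v,z=.048):
    f=load(n);C=onplane(f,z);m1=cv2.remap(C.astype(np.float32),np.float32([[u]]),np.float32([[v]]),cv2.INTER_LINEAR)[0,0];return m1
for n,rows,xs,D in [('w4.png',(158,198,428),(330,),64),('w6.png',(165,228,452),(360,),56),('w8.png',(181,262,478),(360,),48)]:
    off=(240,100) if n=='w4.png' else (230,100)
    u=off[0]+xs[0]/4
    p=[pt(n,u,off[1]+r/3.7) for r in rows]
    ln=np.linalg.norm(p[2]-p[0])*1000; g=np.linalg.norm(p[1]-p[0])*1000
    print(n,'mat len',ln.round(1),'back gap',g.round(1),'ideal',(90-D)/2, 'x mid mat',((p[0]+p[2])/2).round(4))
E
```

```text
w4.png mat len 88.5 back gap 12.3 ideal 13.0 x mid mat [ 0.6065 -0.136   0.048 ]
w6.png mat len 88.2 back gap 18.1 ideal 17.0 x mid mat [ 0.6173 -0.0269  0.048 ]
w8.png mat len 88.4 back gap 22.6 ideal 21.0 x mid mat [0.6275 0.081  0.048 ]
```

All within about 2 mm of centre. Next is mug_1.

{"name": "move_arm", "arguments": {
  "deltas": [
    {"dp":[18.6,0.5,32.1],"rotation":[0,-1.7,0]},
    {"dp":[19.6,0.5,31.5],"rotation":[0,-1.7,0]},
    {"dp":[20.5,0.5,30.9],"rotation":[0,-1.7,0]},
    {"dp":[21.4,0.5,30.3],"rotation":[0,-1.7,0]},
    {"dp":[22.3,0.5,29.6],"rotation":[0,-1.7,0]}
  ]
}}

```text
t: 15.35
eef_pos: [0.5202, -0.0697, 0.172]
ee_rot: [-1.572, -0.002, -3.074]
force: [0.6, -0.6, -0.2]
width: 0.0878
```

```bash
python3 go.py .4055 -.2585 .13 194.6
```

```text
pos [ 0.5202 -0.0697  0.172 ] rpy [-9.0090e+01 -1.2000e-01 -1.7613e+02] t 15.35 w 0.0878 F [ 0.6 -0.6 -0.2]
total tool d [127.1  42.  180.7] rot [  0.1  -10.73   0.11] rows 6
dp [21.2, 7.0, 30.1] rot [0.02, -1.79, 0.02]
dp [22.1, 7.0, 29.4] rot [0.02, -1.79, 0.02]
dp [23.0, 7.0, 28.7] rot [0.02, -1.79, 0.02]
dp [23.9, 7.0, 28.0] rot [0.02, -1.79, 0.02]
dp [24.8, 7.0, 27.2] rot [0.02, -1.79, 0.02]
dp [25.6, 7.0, 26.4] rot [0.02, -1.79, 0.02]
```

{"name": "move_arm", "arguments": {
  "deltas": [
    {"dp":[21.2,5,30.1],"rotation":[0,-1.9,0]},
    {"dp":[22.1,5,29.4],"rotation":[0,-1.9,0]},
    {"dp":[23,6,28.7],"rotation":[0,-1.8,0]},
    {"dp":[23.9,6,28],"rotation":[0,-1.8,0]},
    {"dp":[24.8,6,27.2],"rotation":[0,-1.8,0]}
  ]
}}

```text
t: 15.77
eef_pos: [0.4174, -0.2331, 0.1421]
ee_rot: [-1.574, -0.003, -2.903]
force: [0.6, -1.5, 0.4]
width: 0.0874
```

```bash
python3 go.py .4055 -.2585 .12 194.6
```

```text
pos [ 0.4174 -0.2331  0.1421] rpy [-9.0160e+01 -1.5000e-01 -1.6631e+02] t 15.77 w 0.0874 F [ 0.6 -1.5  0.4]
total tool d [17.6 22.  21.9] rot [ 0.16 -0.91  0.14] rows 1
dp [17.6, 22.0, 21.9] rot [0.16, -0.91, 0.14]
```

{"name": "move_arm", "arguments": {
  "deltas": [
    {"dp":[10,12,12],"rotation":[0.2,-0.9,0.1]},
    {"dp":[2,8,2],"rotation":[0,0,0]},
    {"dp":[0,0,0],"rotation":[0,0,0]}
  ]
}}

```text
t: 16.02
eef_pos: [0.4021, -0.254, 0.1189]
ee_rot: [-1.573, -0.005, -2.892]
force: [-0.3, 0.3, -0.6]
width: 0.0879
```

```bash
python3 mug.py wrist w9.png .044 .4055 -.2585 .020 0; python3 go.py .4055 -.2585 .012 194.6 4
```

```text
rim n 793 z 0.0459 circ [ 0.406  -0.2615  0.0187]
handle cand [328. 233.] 53 dir 193.7375792053893 r 0.0308 z 0.037
pos [ 0.4026 -0.2537  0.1195] rpy [ -90.09   -0.27 -165.64] t 16.07 w 0.0879 F [-0.9  0.2  0. ]
total tool d [ -2.1 107.5   5.5] rot [ 0.09 -0.24  0.27] rows 4
dp [-0.5, 26.9, 1.4] rot [0.02, -0.06, 0.07]
dp [-0.5, 26.9, 1.4] rot [0.02, -0.06, 0.07]
dp [-0.5, 26.9, 1.4] rot [0.02, -0.06, 0.07]
dp [-0.4, 26.9, 1.4] rot [0.02, -0.06, 0.07]
```

View pics/w9.png

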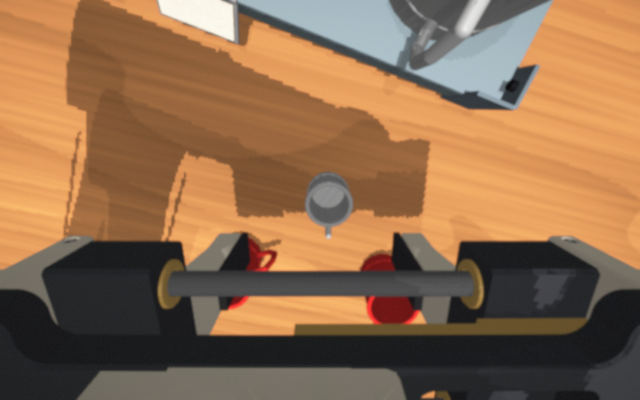

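{"name": "move_arm", "arguments": {
  "deltas": [
    {"dp":[-1,20,6],"rotation":[0.1,0,0.3]},
    {"dp":[-0.5,30,1],"rotation":[0,0,0]},
    {"dp":[-0.5,28,0],"rotation":[0,0,0]},
    {"dp":[0,20,0],"rotation":[0,0,0]},
    {"dp":[0,0,0],"rotation":[0,0,0]}
  ]
}}

```text
t: 16.48
eef_pos: [0.414, -0.2577, 0.022]
ee_rot: [-1.566, 0.009, -2.888]
force: [-0.9, 0.4, 0.1]
width: 0.0873
```

```bash
python3 go.py .4055 -.2600 .014 194.3 1
```

```text
pos [ 0.414  -0.2577  0.022 ] rpy [ -89.73    0.5  -165.45] t 16.48 w 0.0873 F [-0.9  0.4  0.1]
total tool d [8.9 8.  0.1] rot [-0.27  0.24 -0.5 ] rows 1
dp [8.9, 8.0, 0.1] rot [-0.27, 0.24, -0.5]
```

{"name": "move_arm", "arguments": {
  "deltas": [
    {"dp":[8,7,0],"rotation":[-0.3,0.2,-0.5]},
    {"dp":[0,0,0],"rotation":[0,0,0]}
  ]
}}

```text
t: 16.65
eef_pos: [0.4072, -0.2584, 0.015]
ee_rot: [-1.572, -0.002, -2.889]
force: [-0.8, -0.9, -0.7]
width: 0.0876
```

```bash
python3 go.py .4055 -.2600 .014 194.3 1
```

```text
pos [ 0.4072 -0.2584  0.015 ] rpy [-9.0070e+01 -1.2000e-01 -1.6551e+02] t 16.65 w 0.0876 F [-0.8 -0.9 -0.7]
total tool d [2.1 1.  1.1] rot [0.07 0.19 0.12] rows 1
dp [2.1, 1.0, 1.1] rot [0.07, 0.19, 0.12]
```

{"name": "move_arm", "arguments": {
  "deltas": [
    {"dp":[2.1,0.8,1.1],"rotation":[0,0.2,0]},
    {"dp":[0.3,0.5,0],"rotation":[0,0,0]},
    {"dp":[0.3,0.5,0],"rotation":[0,0,0]},
    {"dp":[0.3,0.3,0],"rotation":[0,0,0]}
  ],
  "jaw": 255
}}

```text
t: 16.98
eef_pos: [0.4076, -0.2604, 0.0165]
ee_rot: [-1.569, 0.003, -2.891]
force: [-0.2, -0.4, 0.4]
width: 0.0664
```

{"name": "move_arm", "arguments": {
  "deltas": [
    {"dp":[0.3,0.3,0],"rotation":[0,0,0]},
    {"dp":[0.3,0.3,0],"rotation":[0,0,0]},
    {"dp":[0,0,0],"rotation":[0,0,0]},
    {"dp":[0,0,0],"rotation":[0,0,0]}
  ]
}}

```text
t: 17.32
eef_pos: [0.4079, -0.2609, 0.0176]
ee_rot: [-1.568, 0.006, -2.891]
force: [-0.1, 0.8, -0.7]
width: 0.0403
```

{"name": "move_arm", "arguments": {
  "deltas": [
    {"dp":[0,-15,0],"rotation":[0,0,0]},
    {"dp":[0,-35,0],"rotation":[0,0,-0.2]},
    {"dp":[0,-41,0],"rotation":[0,0,0]},
    {"dp":[0,-41,0],"rotation":[0,0,0]},
    {"dp":[0,-20,0],"rotation":[0,0,0]}
  ]
}}

```text
t: 17.73
eef_pos: [0.4023, -0.2598, 0.1697]
ee_rot: [-1.574, -0.011, -2.893]
force: [1.3, 0.1, 0.3]
width: 0.0399
```

```bash
python3 go.py .5 .1 .18 178
```

```text
pos [ 0.4023 -0.2598  0.1697] rpy [ -90.21   -0.64 -165.75] t 17.73 w 0.0399 F [1.3 0.1 0.3]
total tool d [-183.2  -11.1 -324.7] rot [ 0.12 16.25  0.66] rows 10
dp [-18.3, -1.1, -32.5] rot [0.01, 1.62, 0.07]
dp [-17.4, -1.1, -33.0] rot [0.01, 1.62, 0.07]
dp [-16.4, -1.1, -33.5] rot [0.01, 1.62, 0.07]
dp [-15.5, -1.1, -33.9] rot [0.01, 1.62, 0.07]
dp [-14.5, -1.1, -34.3] rot [0.01, 1.62, 0.07]
dp [-13.6, -1.1, -34.7] rot [0.01, 1.62, 0.07]
dp [-12.6, -1.0, -35.1] rot [0.01, 1.62, 0.07]
dp [-11.6, -1.0, -35.4] rot [0.01, 1.62, 0.07]
dp [-10.6, -1.0, -35.8] rot [0.01, 1.62, 0.07]
dp [-9.5, -1.0, -36.0] rot [0.01, 1.62, 0.07]
```

{"name": "move_arm", "arguments": {
  "deltas": [
    {"dp":[-18.3,-1.5,-32.5],"rotation":[0,1.6,0.2]},
    {"dp":[-17.4,-1.5,-33],"rotation":[0,1.6,0.2]},
    {"dp":[-16.4,-1.5,-33.5],"rotation":[0,1.6,0]},
    {"dp":[-15.5,-1.5,-33.9],"rotation":[0,1.6,0]},
    {"dp":[-14.5,-1.5,-34.3],"rotation":[0,1.6,0]}
  ]
}}

```text
t: 18.15
eef_pos: [0.4541, -0.0804, 0.1855]
ee_rot: [-1.571, 0.009, -3.05]
force: [1.0, -0.6, -0.5]
width: 0.0399
```

{"name": "move_arm", "arguments": {
  "deltas": [
    {"dp":[-13.6,-1.1,-34.7],"rotation":[0,1.6,0]},
    {"dp":[-12.6,-1,-35.1],"rotation":[0,1.6,0]},
    {"dp":[-11.6,-1,-35.4],"rotation":[0,1.6,0]},
    {"dp":[-10.6,-1,-35.8],"rotation":[0,1.6,0]},
    {"dp":[-9.5,-1,-36],"rotation":[0,1.6,0]}
  ]
}}

```text
t: 18.57
eef_pos: [0.5059, 0.1079, 0.1931]
ee_rot: [-1.574, 0.011, 3.086]
force: [1.2, -0.3, 0.2]
width: 0.04
```

```bash
python3 go.py .6395 .188 .15 174.5
```

```text
pos [0.5059 0.1079 0.1931] rpy [-90.19   0.64 176.81] t 18.57 w 0.04 F [ 1.2 -0.3  0.2]
total tool d [-128.5   44.8  -87.3] rot [ 0.2   2.31 -0.63] rows 5
dp [-25.7, 9.0, -17.5] rot [0.04, 0.46, -0.13]
dp [-25.6, 8.9, -17.7] rot [0.04, 0.46, -0.13]
dp [-25.4, 8.8, -17.9] rot [0.04, 0.46, -0.13]
dp [-25.3, 8.8, -18.1] rot [0.04, 0.46, -0.13]
dp [-25.2, 8.7, -18.3] rot [0.04, 0.46, -0.13]
```

{"name": "move_arm", "arguments": {
  "deltas": [
    {"dp":[-25.7,6,-17.5],"rotation":[0,0.5,-0.2]},
    {"dp":[-25.6,9,-17.7],"rotation":[0,0.5,-0.2]},
    {"dp":[-25.4,9,-17.9],"rotation":[0,0.5,-0.1]},
    {"dp":[-25,9,-18],"rotation":[0,0.4,-0.1]},
    {"dp":[-15,9,-10],"rotation":[0,0.4,-0.1]}
  ]
}}

```text
t: 18.98
eef_pos: [0.6323, 0.1924, 0.1536]
ee_rot: [-1.578, 0.003, 3.051]
force: [0.3, -0.3, 1.2]
width: 0.04
```

```bash
python3 go.py .6395 .188 .12 174.5
```

```text
pos [0.6323 0.1924 0.1536] rpy [-9.0430e+01  1.7000e-01  1.7482e+02] t 18.98 w 0.04 F [ 0.3 -0.3  1.2]
total tool d [-7.4 33.6  3.9] rot [ 0.43  0.33 -0.17] rows 1
dp [-7.4, 33.6, 3.9] rot [0.43, 0.33, -0.17]
```

{"name": "move_arm", "arguments": {
  "deltas": [
    {"dp":[-2,15,6],"rotation":[0.4,0.3,-0.2]},
    {"dp":[0,10,2],"rotation":[0,0,0]},
    {"dp":[0,0,0],"rotation":[0,0,0]}
  ]
}}

```text
t: 19.23
eef_pos: [0.635, 0.1855, 0.1221]
ee_rot: [-1.568, -0.005, 3.046]
force: [-0.9, -0.4, -0.4]
width: 0.0403
```

```bash
python3 go.py .6395 .188 .08 174.5
```

```text
pos [0.635  0.1855 0.1221] rpy [-89.83  -0.3  174.53] t 19.23 w 0.0403 F [-0.9 -0.4 -0.4]
total tool d [-4.4 42.  -3.1] rot [-0.17  0.03  0.3 ] rows 2
dp [-2.2, 21.0, -1.5] rot [-0.08, 0.01, 0.15]
dp [-2.2, 21.0, -1.5] rot [-0.08, 0.01, 0.15]
```

{"name": "move_arm", "arguments": {
  "deltas": [
    {"dp":[-4,12,-3],"rotation":[-0.1,0,0.3]},
    {"dp":[0,16,0],"rotation":[0,0,0]},
    {"dp":[0,10,0],"rotation":[0,0,0]},
    {"dp":[0,3,0],"rotation":[0,0,0]}
  ]
}}

```text
t: 19.57
eef_pos: [0.6373, 0.1861, 0.0816]
ee_rot: [-1.57, 0.001, 3.045]
force: [-0.6, -0.2, 0.3]
width: 0.0399
```

```bash
python3 go.py .6395 .188 .066 174.5
```

```text
pos [0.6373 0.1861 0.0816] rpy [-8.9960e+01  5.0000e-02  1.7449e+02] t 19.57 w 0.0399 F [-0.6 -0.2  0.3]
total tool d [-2.  15.6 -2.2] rot [-0.04 -0.01 -0.05] rows 1
dp [-2.0, 15.6, -2.2] rot [-0.04, -0.01, -0.05]
```

{"name": "move_arm", "arguments": {
  "deltas": [
    {"dp":[-2,5,-2.2],"rotation":[0,0,0]},
    {"dp":[0,4,0],"rotation":[0,0,0]},
    {"dp":[0,3,0],"rotation":[0,0,0]}
  ]
}}

```text
t: 19.82
eef_pos: [0.6395, 0.1878, 0.0709]
ee_rot: [-1.571, 0.002, 3.046]
force: [0.6, 0.6, -0.7]
width: 0.0401
```

{"name": "move_arm", "arguments": {
  "deltas": [
    {"dp":[0,2,0],"rotation":[0,0,0]},
    {"dp":[0,2,0],"rotation":[0,0,0]}
  ]
}}

```text
t: 19.98
eef_pos: [0.6398, 0.188, 0.0675]
ee_rot: [-1.572, 0.004, 3.046]
force: [-0.3, 0.3, -0.9]
width: 0.0399
```

{"name": "move_arm", "arguments": {
  "deltas": [
    {"dp":[0,1.5,0],"rotation":[0,0,-0.2]},
    {"dp":[0,1.5,0],"rotation":[0,0,0]}
  ]
}}

```text
t: 20.15
eef_pos: [0.6401, 0.1882, 0.0655]
ee_rot: [-1.572, 0.001, 3.046]
force: [-6.3, 0.8, 15.7]
width: 0.0402
```

{"name": "move_arm", "arguments": {
  "deltas": [
    {"dp":[0,1.5,0],"rotation":[0,0,0]}
  ]
}}

```text
t: 20.23
eef_pos: [0.6401, 0.1882, 0.0656]
ee_rot: [-1.572, 0.001, 3.047]
force: [-7.7, -1.3, 14.4]
width: 0.0399
```

{"name": "move_arm", "arguments": {
  "deltas": [
    {"dp":[0,-0.5,0],"rotation":[0,0,0]}
  ]
}}

```text
t: 20.32
eef_pos: [0.6401, 0.1882, 0.0667]
ee_rot: [-1.572, 0.001, 3.047]
force: [0.3, -1.2, -0.8]
width: 0.0398
```

{"name": "move_arm", "arguments": {
  "deltas": [
    {"dp":[0,0,0],"rotation":[0,0,0]},
    {"dp":[0,0,0],"rotation":[0,0,0]},
    {"dp":[0,0,0],"rotation":[0,0,0]},
    {"dp":[0,0,0],"rotation":[0,0,0]}
  ],
  "jaw": 0
}}

```text
t: 20.65
eef_pos: [0.6409, 0.1887, 0.0675]
ee_rot: [-1.573, 0.003, 3.047]
force: [-0.2, -0.7, -0.9]
width: 0.0615
```

{"name": "move_arm", "arguments": {
  "deltas": [
    {"dp":[0,-10,0],"rotation":[0,0,0]},
    {"dp":[0,-35,0],"rotation":[0,0,0]},
    {"dp":[0,-35,0],"rotation":[0,0,0]},
    {"dp":[0,-20,0],"rotation":[0,0,0]},
    {"dp":[0,0,0],"rotation":[0,0,0]}
  ]
}}

```text
t: 21.07
eef_pos: [0.6396, 0.1872, 0.1709]
ee_rot: [-1.569, -0.002, 3.047]
force: [0.1, 0.9, 0.3]
width: 0.0869
```

```bash
python3 mug.py wrist wa.png .044 .638 .188 .020 .048;python3 go.py .45 .35 .25 165
python3 - <<'E'
from m import *
f=load('wa.png');a=f['pixels'][100:260,230:430,::-1]; cv2.imwrite('pics/wac.png',cv2.resize(a,None,fx=4,fy=3.7,interpolation=cv2.INTER_CUBIC))
E
```

```text
rim n 779 z 0.0939 circ [0.6386 0.1875 0.0188]
handle cand [319. 236.] 52 dir 174.02500710855793 r 0.0304 z 0.088
pos [0.6391 0.1872 0.1694] rpy [-8.9890e+01 -1.7000e-01  1.7455e+02] t 21.12 w 0.0872 F [ 0.7 -0.   1. ]
total tool d [ 203.9  -80.3 -144. ] rot [-0.13  9.55  0.16] rows 7
dp [29.1, -11.5, -20.6] rot [-0.02, 1.36, 0.02]
dp [29.6, -11.5, -19.9] rot [-0.02, 1.36, 0.02]
dp [30.1, -11.5, -19.2] rot [-0.02, 1.36, 0.02]
dp [30.5, -11.5, -18.5] rot [-0.02, 1.36, 0.02]
dp [30.9, -11.5, -17.7] rot [-0.02, 1.36, 0.02]
dp [31.3, -11.5, -17.0] rot [-0.02, 1.36, 0.02]
dp [31.7, -11.5, -16.2] rot [-0.02, 1.36, 0.02]
```

View pics/wac.png

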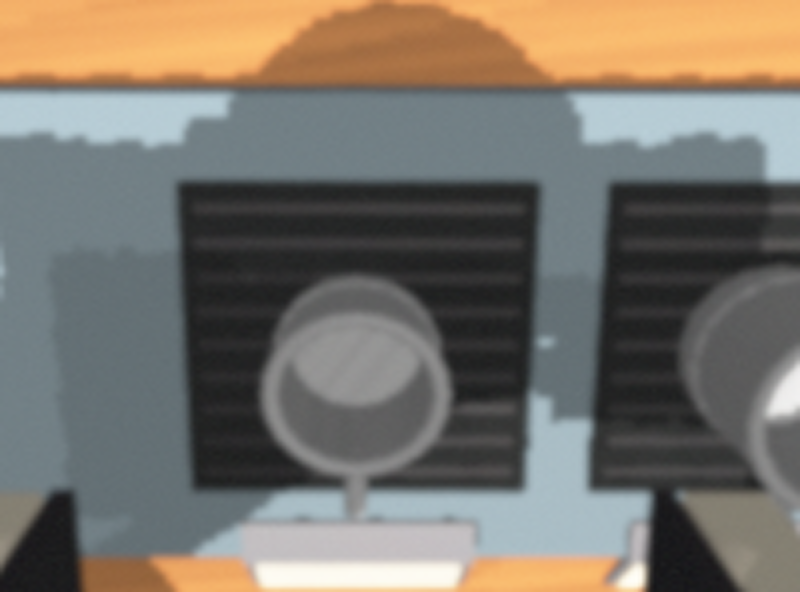

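Mug_1 stands centred on mat 1, with its handle towards the ticket. I'll retreat and check the whole row.

{"name": "move_arm", "arguments": {
  "deltas": [
    {"dp":[0,-30,0],"rotation":[0,0,0]},
    {"dp":[30,-20,-20],"rotation":[0,1.4,0]},
    {"dp":[36,0,-19],"rotation":[0,1.4,0]},
    {"dp":[36,0,-18],"rotation":[0,1.4,0]},
    {"dp":[36,0,-18],"rotation":[0,1.4,0]}
  ]
}}

```text
t: 21.53
eef_pos: [0.512, 0.2777, 0.2178]
ee_rot: [-1.565, -0.007, 2.935]
force: [0.6, 1.1, -0.7]
width: 0.0877
```

{"name": "move_arm", "arguments": {
  "deltas": [
    {"dp":[20,0,-38],"rotation":[0,1,0]},
    {"dp":[15,0,-38],"rotation":[0,1,0]},
    {"dp":[10,0,-38],"rotation":[0,1,0]},
    {"dp":[5,0,-30],"rotation":[0,1,0]},
    {"dp":[0,0,0],"rotation":[0,0,0]}
  ]
}}

```text
t: 21.95
eef_pos: [0.4867, 0.4343, 0.2166]
ee_rot: [-1.564, -0.009, 2.863]
force: [1.2, -0.6, 0.5]
width: 0.0872
```

```bash
python3 - <<'E'
from m import *
f=grab('top','tf.png');g=grab('side','sf.png')
cv2.imwrite('pics/tfc.png',cv2.resize(f['pixels'][105:210,155:495,::-1],None,fx=2.35,fy=2.35,interpolation=cv2.INTER_CUBIC))
print(arm.get_state()['t'],arm.get_state()['qd'].round(3))
for n,c in (('top',f),('top0',load('top0.png'))):
    C=cloud(c);ok=c['z_map']>0
    for nm,(x,y,H,r) in dict(jug=(.592,-.293,.16,.05),tins=(.662,.326,.099,.05)).items():
        q=C[ok&(np.hypot(C[...,0]-x,C[...,1]-y)<r+.02)&(abs(C[...,2]-H)<.006)]
        print(n,nm,circ(q[:,:2]).round(4))
E
M=".092,.606,-.133,.032 .074,.617,-.026,.028 .058,.628,.082,.024 .044,.638,.188,.020"
for m in $M; do for c in tf sf; do echo $c; python3 mug.py $c.png - ${m//,/ } .048; done; done
```

```text
22.05 [-0.031 -0.029 -0.023  0.005 -0.002  0.013]
top jug [ 0.5979 -0.2963  0.048 ]
top tins [0.66   0.3487 0.0348]
top0 jug [ 0.5979 -0.2963  0.0479]
top0 tins [0.6599 0.3485 0.0347]
tf
rim n 169 z 0.1428 circ [ 0.6096 -0.1315  0.0307]
handle cand [388. 179.] 52 dir 174.86534766084907 r 0.0493 z 0.106
sf
tf
rim n 142 z 0.1254 circ [ 0.6179 -0.0235  0.0267]
handle cand [343. 172.] 28 dir 174.71580165403097 r 0.0444 z 0.104
sf
tf
rim n 123 z 0.1089 circ [0.6269 0.0837 0.0229]
handle cand [299. 166.] 25 dir 175.74585535192315 r 0.0388 z 0.091
sf
rim n 51 z 0.1078 circ [0.6232 0.0854 0.0221]
tf
rim n 102 z 0.0951 circ [0.6383 0.19   0.019 ]
handle cand [257. 159.] 19 dir 175.72677363176498 r 0.0319 z 0.08
sf
rim n 140 z 0.0937 circ [0.6346 0.1918 0.0192]
handle cand [260. 267.] 29 dir 174.6977067097532 r 0.0336 z 0.076m.py:4: RuntimeWarning: Mean of empty slice.
  r=least_squares(lambda c:np.hypot(p[:,0]-c[0],p[:,1]-c[1])-c[2],[*p.mean(0),.03],loss='soft_l1',f_scale=.001).x
  ret = um.true_divide(
Traceback (most recent call last):
  File "mug.py", line 9, in <module>
    c=circ(h[:,:2]
[... 368 characters left out ...]
is outside of provided bounds
m.py:4: RuntimeWarning: Mean of empty slice.
  r=least_squares(lambda c:np.hypot(p[:,0]-c[0],p[:,1]-c[1])-c[2],[*p.mean(0),.03],loss='soft_l1',f_scale=.001).x
  ret = um.true_divide(
Traceback (most recent call last):
  File "mug.py", line 9, in <module>
    c=circ(h[:,:2]); print('rim n',len(h),'z',np.percentile(h[:,2],80).round(4),'circ',c.round(4))
  File "m.py", line 4, in circ
    r=least_squares(lambda c:np.hypot(p[:,0]-c[0],p[:,1]-c[1])-c[2],[*p.mean(0),.03],loss='soft_l1',f_scale=.001).x
      ~~~~~~~~~~~~~^^^^^^^^^^^^^^^^^^^^^^^^^^^^^^^^^^^^^^^^^^^^^^^^^^^^^^^^^^^^^^^^^^^^^^^^^^^^^^^^^^^^^^^^^^^^^^
ValueError: Initial guess is outside of provided bounds
```

View pics/tfc.png

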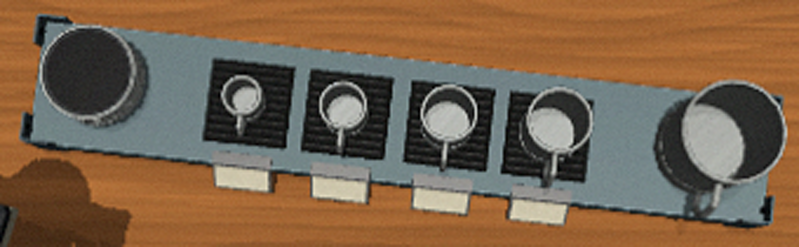

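View pics/sf.png

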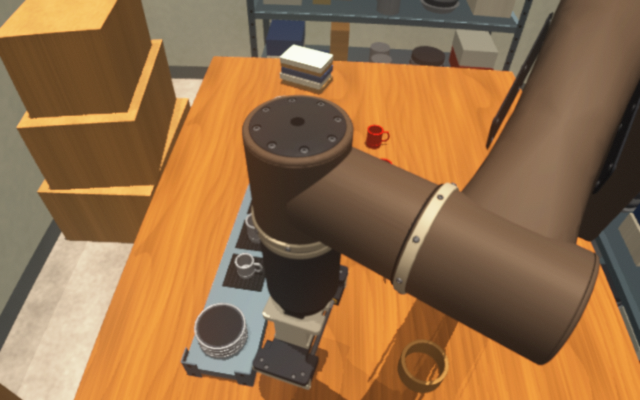

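```bash
python3 -c "
from station import arm
print(arm.job_done()); print(arm.get_state()['t'])"
```

```text
the job is handed in; nothing more can be done
None
the job is handed in; nothing more can be done
```

The four aluminium mugs are standing on their mats in order: mug_4 on place_4 next to the jug, then mug_3, mug_2, and mug_1 on place_1. The gripper is open and the arm is clear. The job took about 22 s of the 115 s allowed.

**Centring:** in the last top-camera check, the mugs were within about 2 mm of their mat centres. The exception is mug_3, which sits about 3 mm off-centre along the shelf.

**Handles:** all point at 174.7–175.7° in the world frame, against about 174.6° for straight out over the ticket.

**Jug and tins:** both measured the same as at the start, within 0.2 mm. The red mugs were not touched.

**Disagreements and failed checks:**
- The side camera's positions differ from the top camera's by about 3–4 mm, so I compared each mug with its mat in the same view.
- In the final side-camera check, the arm hid mug_3 and mug_4, so only the top and wrist cameras confirm those two.
- The highest force read while setting mugs down was about 32 N at the wrist.

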